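# Clamp the glue-up bars and tighten to the click

## Robot

A 7-joint arm with a two-finger parallel gripper is mounted at the origin on a cart in front of the work surface, level with it; the furniture and walls round the work are solid. World frame = base frame: x ahead of the robot, y to its left, z up, the work surface at z = 0. Lengths are in m, angles in degrees, forces in N, time in s.
With the tool pointing down it reaches from about 0.425 to 1.025 m from the base axis. Payload 3.6 kg.
Tool frame: the origin (TCP) lies at the centre of the arm's flange, where the gripper is bolted on; the fingertips stand 173 mm ahead of it and the grasp point (between the pads) lies 155 mm ahead of it; z points along the fingers, y is the line along which they close (so a half turn about z gives the same grasp; the last joint's range is limited). The gripper opens to 85 mm and grips with 20 to 120 N. Pads are 22 mm wide; open, the fingers measure 114 mm over their backs; the gripper's body (76 mm by 85 mm) begins 54 mm behind the grasp point. The pads swing forward as they close: fully open they stand 13 mm farther back than shut.
Start: joints at [70.674, 33.873, 2.773, 92.16, -1.908, 54.013, -1.931], TCP at [0.175, -0.704, 0.405] pointing down, gripper open.
Joint ranges: [-153.93, 153.93], [-27.13, 128.08], [-72.61, 78.16], [10.71, 143.7], [-87.88, 267.88], [4.46, 118.87], [-176.78, 176.78]. Speed limits (degrees/s): [147.25, 147.25, 180, 180, 180, 180, 180].

## Interface

Orientations are given as [roll, pitch, yaw] about the fixed x, y, z axes, in that order (R = Rz(yaw) Ry(pitch) Rx(roll)).
In Python, from bench import env gives the robot as it stands.
- The arm moves only by the tool servo_tool, never from a script. Its argument "moves" is a list of rows, each an object with "xyz": the shift along the world's x, y, z in cm, a list of three; "rotation": the turn, a rotation vector about the world's x, y, z in rad, a list of three; "grip": the closure, from 0 (fully open) to 1 (shut). A call has 1 to 10 rows; each row shifts and turns the commanded pose from where the row before left it; what a row does not reach is not made up. A row lasts 1/10 s, in which the tool goes at most 50 mm and 8.59 degrees, less where a joint would pass 70% of its speed; a pose out of reach is approached as far as the arm can. A call is refused whole if a number of a shift passes 5 or a number of a turn 0.15, either way. A call with a gripper value outside its range is refused whole. The fingers move at their own pace and stop on an object; "grip_force" is the grip in N (left out, the last holds). Time passes only in rows, so rows that do not move let the fingers close. It gives the time, the measured TCP pose, the force, the opening and the grip force at its end, in the units of the state.
- env.observe(): the state, without advancing time (a new reading comes with each control period).
- env.snapshot(name): name is "side" or "top" or "wrist"; returns a dict with "img" (420x560x3 uint8, red, green, blue), "K" (3x3 intrinsics, pixels), "extrinsics" (4x4, takes a point from world to camera coordinates); the wrist camera has in their place "mount" (4x4, takes a point from camera to tool coordinates, whose origin is the TCP and whose axes are the flange's). Camera axes: x right, y up, looking along -z (the intrinsics and any distortion apply to the point x, -y, -z); pixel columns grow to the right and rows downward; lengths in m; the calibration is good to about 2 mm. A picture is of the moment at which its call begins: read the wrist's pose just before it. There is no depth.
- env.finish_job(): hands the job in; it is judged then, once.
Trained networks look in a picture, given as the dict that the camera call returned (one of the last four; its "shot" number tells which), for a name from the list of things; names that differ only in an ending like _2 or _b are one class to them, and where a whole thing is asked for, a point or a joint stands for the part that bears it (a point fixed in the world has none). Each returns a list of dicts, best first, with "p" (0 to 1); they miss things now and then, are a little off and sometimes report something else, mostly with a low value. They report only what shows in the picture. A call takes as long as a camera call.
- env.look_for(picture, label): "bbox" ([left, top, right, bottom] in pixels, round what is visible of it).
- env.silhouettes(picture, label): "region" (420x560 bool, what is visible of it) and "bbox" ([left, top, right, bottom] in pixels, round what is visible of it).
The state is a dict: "clock": time; "joint_positions": joint angles; "joint_velocities": joint speeds; "joint_torque": joint torques, N m; "tcp_pos": TCP position; "tool_rot": TCP orientation; "force": force on the tool from outside, world axes, zero at the start; "torque": the same for the moment, N m; "gripper_width": opening from 0.0 (shut) to 1.0 (fully open); "grasp_force": force on a finger pad.
Only numpy, scipy, OpenCV 4.12 (cv2) and the standard library are available. Lean on these libraries where they do the work, as an engineer would, in place of code of your own. Each camera call takes 0.05 s, during which the arm holds its last target. There are 200 camera calls.

## Task

Draw the clamp carriage right back to clear the bed, then lay every 45 x 130 mm hardwood bar side by side on the clamping bed, with one end pushed against the end stop and the row closed up flat against the fence. Slide the carriage up to the row and turn its torque knob clockwise until the clutch clicks over (about a quarter turn past the point where it tightens is plenty, do not crank on), so that the row is left clamped. Leave the short wide offcut and the sanding block where they lie.

Things in the scene. Friction and masses are not known exactly. Their poses are not given: they have to be found in the camera images.
- bar_a_mid (a point): hardwood bar, 45 x 130 x 30 mm, about 0.09 kg; all bars are alike. The point is the middle of the bar (15 mm above its underside); x runs across its 45 mm width, y along its 130 mm length, z up (30 mm). Starts flat on the board left of the bed; two or three bars are there, an absent one has no pose
- bar_b_mid (a point): hardwood bar, 45 x 130 x 30 mm, about 0.09 kg; all bars are alike. The point is the middle of the bar (15 mm above its underside); x runs across its 45 mm width, y along its 130 mm length, z up (30 mm). Starts flat on the board left of the bed; two or three bars are there, an absent one has no pose
- bar_c_mid (a point): hardwood bar, 45 x 130 x 30 mm, about 0.09 kg; all bars are alike. The point is the middle of the bar (15 mm above its underside); x runs across its 45 mm width, y along its 130 mm length, z up (30 mm). Starts flat on the board left of the bed; two or three bars are there, an absent one has no pose
- clamp_bed: fixed plywood clamping bed, floor top 10 mm above the board. Origin: inner corner of fence face and end stop face, at board level. x points to the fence (away from the robot within 0.1 rad), y left, z up. Floor from x = -277 to +18, y = -18 to +150 mm. Bars lie across it, length along y: middle at y = 65, z = 25 and, in a closed row, x = -22.5, -67.5, -112.5 mm
- end_stop: low wooden rail along the right side of the bed, 18 mm thick: its face is the plane y = 0 of the bed, from x = -240 to +10 mm, top 30 mm above the board. Origin and axes as the bed's. The black cable that hangs over the far part of the bed is no obstacle
- fence: wooden fence along the bed's far edge, 18 mm thick: its face is the plane x = 0 of the bed, from y = -18 to +150 mm, top 34 mm above the board. Origin and axes as the bed's. Keep the wrist clear of a round sleeve hanging behind it from the wall, world x 0.69 to 0.78, y -0.06 to 0.04, z 0.30 to 0.51 m
- carriage (a joint): slide of the clamp carriage along the bed's x, m: 0 fully back, up to 0.185 towards the fence; starts at 0.08 to 0.16, in the way of the bars. Moves stiffly (about 14 N) and stays where it is left; it can be dragged by its knob
- carriage_top (a point): centre of the carriage's top face, under the knob: a steel block 46 (bed x) x 60 mm, top 47 mm above the board, on the line y = 65 mm of the bed
- nose: wooden pressure pad, 10 mm thick, 76 mm wide, 14 to 38 mm above the board, on the fence side of the carriage. Origin: centre of its pressing face, at board level; with the screw slack it is at bed x = -220 mm + carriage value. The screw drives it towards the fence, 4 mm per rad, at most 10 mm out of the carriage
- screw (a joint): angle of the clamp screw, rad: 0 slack (nose drawn in), 2.5 nose fully out; grows clockwise from above. It turns with the knob (friction 0.05 N m) until the nose presses on the row with about 10 N or the screw is at its end; it holds where it is left
- torque_knob (a joint): slip of the knob's clutch, rad: how far the knob has turned past the screw. 0 at the start and while the screw turns; grows clockwise once the torque on the knob reaches 0.09 N m (it then clicks over at that steady torque). Turned back, the screw slackens and the slip stays, until the screw is at 0
- knob_grip (a point): middle of the knob's wing grip: an upright black bar 14 mm thick along this point's x, 56 mm long along its y, 66 to 98 mm above the board (the point is at 83 mm), on a disc of 20 mm radius, on the vertical screw axis 37 mm behind the slack nose face. Pointers on the disc and on the steel collar below it stand in line until the clutch slips
- short_offcut: short wide wood offcut, 60 x 90 x 22 mm, lying among the bars: not to be used. Origin: centre of its underside
- sanding_block: sanding block, 64 x 112 x 36 mm, at the back of the board: not to be used. Origin: centre of its underside

How it is judged:
By the outcome, as a careful person would: the job done as asked, in the order asked, and still so for the second after the job is handed in, with the robot touching nothing.
Of bar_a, bar_b, bar_c only 2 to 3 are there at a start; the rules pass over those that are not, and their reading is None.
At some moment in a run one of bar_a, bar_b, bar_c may be knocked a few centimetres aside while the robot is not near it.
Once in a run the grip may slacken for a moment while it holds something.
It also fails if it takes over 210 s, if anything falls off the work surface, if the arm or the gripper's body presses on something with over 40 N, if the wrist force passes 120 N, or if a joint passes its speed limit or range.

## Working session

There is one attempt and no reset: what is moved stays moved. The work goes in short steps, Python scripts to look and compute and a tool call to move; the robot and the scene stay as the last step left them, time stands still between calls to the robot, and variables do not carry over. Pictures are saved under pics/ and viewed, at most 14 in all, crops included, and the job is handed in when it is done.

Besides the shell and the picture viewer there is one more tool, called after "Emit:" as a command line: name --argument value ..., lists and objects as JSON in quotes. servo_tool: Moves the arm, as the interface text tells. Its arguments: {"type":"object","properties":{"moves":{"type":"array","items":{"type":"object","properties":{"xyz":{"type":"array","items":{"type":"number"}},"rotation":{"type":"array","items":{"type":"number"}},"grip":{"type":"number"}}}},"grip_force":{"type":"number"}},"required":["moves"]}

```bash
ls; mkdir -p pics
cat > h.py <<'E'
import numpy as np, cv2
from bench import env
from scipy.spatial.transform import Rotation as R
def cam(s, st=None):
    """world->camera 4x4 ; for wrist uses state st"""
    if 'extrinsics' in s: return np.array(s['extrinsics'])
    T=np.eye(4); T[:3,:3]=R.from_euler('xyz',st['tool_rot'],degrees=True).as_matrix(); T[:3,3]=st['tcp_pos']
    return np.linalg.inv(T@np.array(s['mount']))
def ray(s,E,px):
    K=np.array(s['K']); d=np.linalg.inv(K)@np.array([px[0],px[1],1.]); d=np.array([d[0],-d[1],-d[2]])
    C=np.linalg.inv(E); return C[:3,3], C[:3,:3]@d
def onz(s,E,px,z):
    o,d=ray(s,E,px); return o+d*(z-o[2])/d[2]
def proj(s,E,P):
    P=np.atleast_2d(P); c=(E[:3,:3]@P.T).T+E[:3,3]; q=(np.array(s['K'])@(c*[1,-1,-1]).T).T; return q[:,:2]/q[:,2:]
def save(s,n): cv2.imwrite('pics/'+n+'.png',cv2.cvtColor(s['img'],cv2.COLOR_RGB2BGR))
def rect(s,E,m,z):
    """min-area rect of silhouette mapped on plane z: centre,size,angle of long side"""
    c=max(cv2.findContours(m.astype(np.uint8),0,2)[0],key=cv2.contourArea)[:,0,:]
    w=np.array([onz(s,E,p,z)[:2] for p in c]); r=cv2.minAreaRect((w*1000).astype(np.float32))
    b=cv2.boxPoints(r); e=[b[1]-b[0],b[2]-b[1]]; L=max(e,key=np.linalg.norm)
    return np.round(r[0],0),np.round(r[1],0),round(np.degrees(np.arctan2(L[1],L[0]))%180,1)
E
python3 - <<'E'
from h import *
o=env.observe(); print({k:np.round(v,3).tolist() for k,v in o.items()})
for n in ['top','side']:
    s=env.snapshot(n); save(s,n+'0'); E=cam(s); print(n,np.linalg.inv(E).round(3).tolist(),np.array(s['K']).round(1).tolist(),[k for k in s])
    for l in ['bar_a_mid','short_offcut','sanding_block','clamp_bed','end_stop','fence','carriage_top','nose','knob_grip']:
        for d in env.silhouettes(s,l):
            if d['p']>.3: print(l,round(d['p'],2),np.round(d['bbox']).tolist(),*rect(s,E,d['region'],.03))
E
```

```text
pics
{'clock': 0.0, 'joint_positions': [70.675, 33.926, 2.767, 92.238, -1.909, 54.011, -1.931], 'joint_velocities': [0.022, -0.12, 0.016, -0.02, 0.012, -0.092, -0.01], 'joint_torque': [0.001, -54.868, 1.546, -19.812, 0.009, 0.009, 0.0], 'tcp_pos': [0.175, -0.703, 0.404], 'tool_rot': [-179.871, 0.006, 13.972], 'force': [0.238, -0.239, -0.571], 'torque': [-0.021, 0.057, -0.053], 'grasp_force': 0.0, 'gripper_width': 0.996}
top [[0.011, 0.983, -0.183, 0.337], [-1.0, 0.008, -0.014, -0.029], [-0.013, 0.183, 0.983, 1.235], [0.0, 0.0, 0.0, 1.0]] [[491.1, 0.0, 289.4], [0.0, 491.1, 204.9], [0.0, 0.0, 1.0]] ['img', 'K', 'extrinsics', 'shot']
bar_a_mid 0.87 [234.0, 182.0, 289.0, 202.0] [596.  65.] [ 46. 129.] 90.4
sanding_block 0.76 [198.0, 137.0, 241.0, 163.0] [692. 170.] [ 58. 113.] 90.4
sanding_block 0.57 [328.0, 214.0, 354.0, 233.0] [ 512. -137.] [56. 41.] 61.3
clamp_bed 0.84 [301.0, 155.0, 375.0, 282.0] [ 533. -135.] [173. 298.] 175.1
clamp_bed 0.62 [310.0, 158.0, 376.0, 173.0] [ 669. -148.] [168.  24.] 84.7
end_stop 0.71 [359.0, 169.0, 373.0, 268.0] [ 536. -209.] [ 24. 241.] 174.8
fence 0.
[... 601 characters left out ...]
, 234.0] [596.  46.] [160.  51.] 88.4
short_offcut 0.58 [271.0, 169.0, 302.0, 198.0] [593. 178.] [115.  64.] 89.6
sanding_block 0.74 [312.0, 165.0, 344.0, 203.0] [682. 156.] [151.  53.] 81.2
clamp_bed 0.77 [210.0, 238.0, 360.0, 315.0] [ 533. -141.] [209. 296.] 174.8
end_stop 0.64 [229.0, 290.0, 351.0, 311.0] [ 534. -221.] [ 33. 238.] 174.9
fence 0.96 [337.0, 238.0, 362.0, 307.0] [ 667. -156.] [187.  24.] 85.0
fence 0.57 [260.0, 242.0, 289.0, 291.0] [ 514. -113.] [151.  60.] 85.6
carriage_top 0.66 [260.0, 240.0, 291.0, 292.0] [ 517. -114.] [153.  63.] 82.8
nose 0.71 [282.0, 259.0, 289.0, 291.0] [ 536. -144.] [93. 13.] 83.6
knob_grip 0.83 [260.0, 243.0, 280.0, 271.0] [514. -82.] [88. 45.] 80.8
```

Run:
```python
import cv2,numpy as np
a=cv2.imread('pics/top0.png')[110:310,130:400];b=cv2.imread('pics/side0.png')[130:330,150:420]
cv2.imwrite('pics/both.png',np.vstack([cv2.resize(a,(540,400))[:, :],])); 
cv2.imwrite('pics/both.png',np.hstack([cv2.resize(a,(400,297)),cv2.resize(b,(400,297))]))
cv2.imwrite('pics/topz.png',cv2.resize(a,(800,593),interpolation=2))
```

```text
(no output)
```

View pics/topz.png

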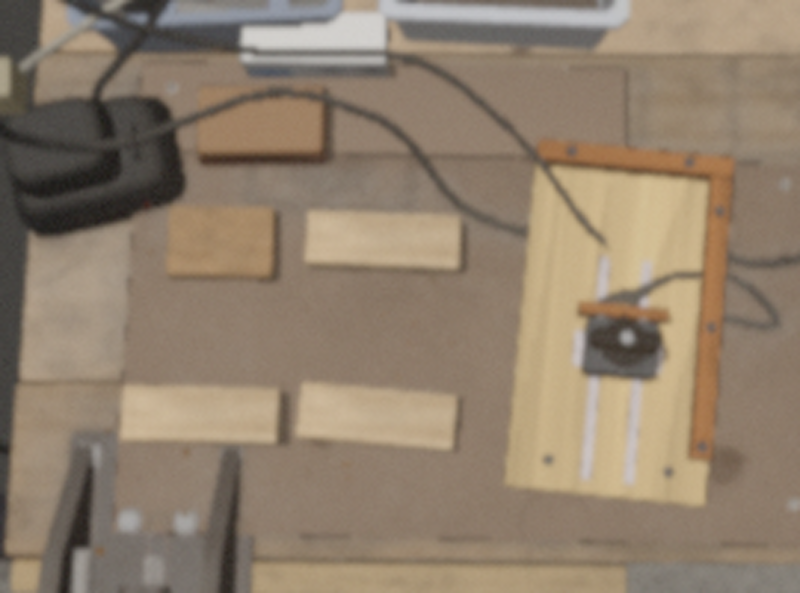

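View pics/side0.png

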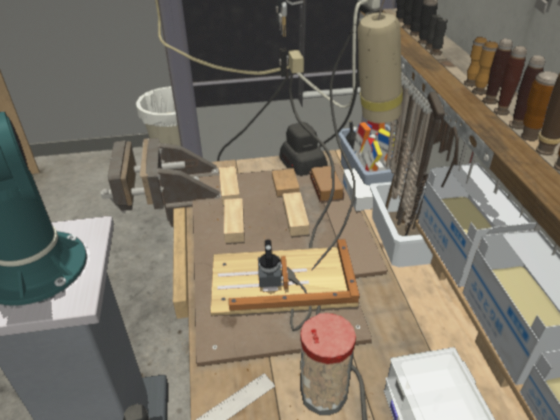

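The top view shows three pale bars (zoom px (383,240), (200,414), (377,416)), the offcut (221,242), the sanding block (262,123), and the knob (627,338) with its wing roughly along bed y. I'll go above the knob now.

Emit:
servo_tool --moves '[{"xyz": [2.4, 4.0, 0.5], "rotation": [0, 0, 0.15]}, {"xyz": [2.4, 4.0, 0.5], "rotation": [0, 0, 0.15]}, {"xyz": [2.4, 4.0, 0.5], "rotation": [0, 0, 0.15]}, {"xyz": [2.4, 4.0, 0.5], "rotation": [0, 0, 0.15]}, {"xyz": [2.4, 4.0, 0], "rotation": [0, 0, 0.15]}, {"xyz": [2.4, 4.0, 0], "rotation": [0, 0, 0.15]}, {"xyz": [2.4, 4.0, 0], "rotation": [0, 0, 0.15]}, {"xyz": [2.4, 4.0, 0], "rotation": [0, 0, 0.15]}]'

```text
invalid input
```

Emit:
servo_tool --moves '[{"xyz": [2.4, 4.0, 0], "rotation": [0, 0, 0.04]}, {"xyz": [2.4, 4.0, 0]}, {"xyz": [2.4, 4.0, 0]}, {"xyz": [2.4, 4.0, -0.5]}, {"xyz": [2.4, 4.0, -0.5]}, {"xyz": [2.0, 4.0, -0.5]}, {"xyz": [0, 0, 0]}, {"xyz": [0, 0, 0]}]'

```text
invalid input
```

Run:
```python
from h import *
st=env.observe(); print(st['clock'],st['tcp_pos'],st['tool_rot'],st['joint_positions'])
s=env.snapshot('wrist'); save(s,'w1'); E=cam(s,st); print(np.array(s['mount']).round(3).tolist(),np.array(s['K']).round(1).tolist())
Z={'end_stop':.03,'fence':.034,'carriage_top':.047,'nose':.038,'knob_grip':.098,'clamp_bed':.01}
for l in Z:
  for d in env.silhouettes(s,l):
    if d['p']>.3: print(l,round(d['p'],2),np.round(d['bbox']).tolist(),*rect(s,E,d['region'],Z[l]))
# vise tips guess
t=cv2.imread('pics/top0.png')
```

```text
1.0 [ 0.1750336  -0.7035548   0.40470588] [ 1.79999926e+02 -1.24626140e-03  1.39699328e+01] [70.67393718 33.87286195  2.77206555 92.1604387  -1.9105781  54.01274591
 -1.93105723]
[[-0.0, 0.954, 0.301, 0.077], [1.0, 0.0, -0.0, 0.0], [-0.0, 0.301, -0.954, 0.031], [0.0, 0.0, 0.0, 1.0]] [[306.2, 0.0, 279.1], [0.0, 306.2, 214.1], [0.0, 0.0, 1.0]]
```

View pics/w1.png

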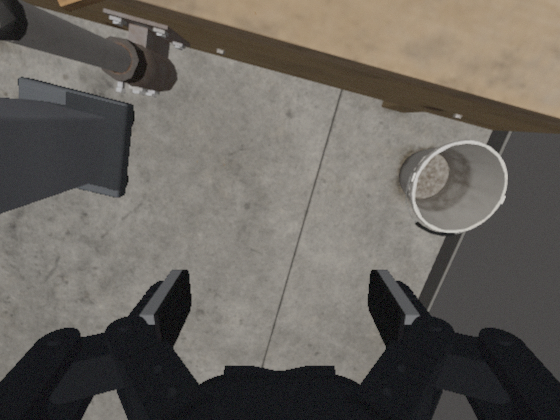

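This picture shows only the floor and the bench edge: the move was refused, so I'll give the full rows.

Emit:
servo_tool --moves '[{"xyz": [2.4, 4.0, 0.5], "rotation": [0, 0, 0.15], "grip": 0}, {"xyz": [2.4, 4.0, 0.5], "rotation": [0, 0, 0.15], "grip": 0}, {"xyz": [2.4, 4.0, 0.5], "rotation": [0, 0, 0.15], "grip": 0}, {"xyz": [2.4, 4.0, 0.5], "rotation": [0, 0, 0.15], "grip": 0}, {"xyz": [2.4, 4.0, 0], "rotation": [0, 0, 0.15], "grip": 0}, {"xyz": [2.4, 4.0, 0], "rotation": [0, 0, 0.15], "grip": 0}, {"xyz": [2.4, 4.0, 0], "rotation": [0, 0, 0.15], "grip": 0}, {"xyz": [2.4, 4.0, 0], "rotation": [0, 0, 0.15], "grip": 0}]' --grip_force 40

```text
clock: 2.15
tcp_pos: [0.3677, -0.3819, 0.4252]
tool_rot: [180.0, 0.0, 83.1]
force: [1.1, -0.6, 0.1]
gripper_width: 1.001
grasp_force: 0.0
```

Emit:
servo_tool --moves '[{"xyz": [2.4, 4.0, 0], "rotation": [0, 0, 0.04], "grip": 0}, {"xyz": [2.4, 4.0, 0], "rotation": [0, 0, 0], "grip": 0}, {"xyz": [2.4, 4.0, 0], "rotation": [0, 0, 0], "grip": 0}, {"xyz": [2.4, 4.0, -0.5], "rotation": [0, 0, 0], "grip": 0}, {"xyz": [2.4, 4.0, -0.5], "rotation": [0, 0, 0], "grip": 0}, {"xyz": [2.0, 4.0, -0.5], "rotation": [0, 0, 0], "grip": 0}, {"xyz": [0, 0, 0], "rotation": [0, 0, 0], "grip": 0}, {"xyz": [0, 0, 0], "rotation": [0, 0, 0], "grip": 0}]' --grip_force 40

```text
clock: 2.95
tcp_pos: [0.5075, -0.1422, 0.4097]
tool_rot: [-180.0, -0.0, 85.2]
force: [-0.4, -0.4, -0.1]
gripper_width: 0.996
grasp_force: 0.0
```

```bash
cat > look.py <<'E'
from h import *
import sys
name=sys.argv[1]; labels=sys.argv[2:]
st=env.observe(); print(round(st['clock'],1),np.round(st['tcp_pos'],4),np.round(st['tool_rot'],1),np.round(st['joint_positions'],0))
s=env.snapshot('wrist'); save(s,name); E=cam(s,st)
Z={'end_stop':.03,'fence':.034,'carriage_top':.047,'nose':.038,'knob_grip':.098,'clamp_bed':.01,'bar_a_mid':.03,'short_offcut':.022}
for l in labels:
  for d in env.silhouettes(s,l):
    if d['p']>.3: print(l,round(d['p'],2),np.round(d['bbox']).tolist(),*rect(s,E,d['region'],Z[l]))
E
python3 look.py w2 end_stop fence carriage_top nose knob_grip clamp_bed
```

```text
3.0 [ 0.5075 -0.1422  0.4097] [-180.    -0.    85.2] [ 29.  21. -23. 117.  11.  45.  -6.]
end_stop 0.94 [208.0, 227.0, 402.0, 249.0] [ 535. -208.] [ 25. 239.] 174.7
fence 0.85 [396.0, 106.0, 441.0, 248.0] [ 665. -147.] [166.  27.] 84.9
carriage_top 0.8 [252.0, 146.0, 316.0, 222.0] [ 511. -136.] [84. 58.] 84.8
nose 0.68 [298.0, 147.0, 311.0, 213.0] [ 535. -135.] [75. 13.] 84.7
knob_grip 0.86 [260.0, 160.0, 298.0, 220.0] [ 504. -130.] [54. 36.] 57.0
knob_grip 0.45 [397.0, 102.0, 443.0, 248.0] [ 636. -132.] [137.  23.] 84.8
clamp_bed 0.56 [170.0, 102.0, 439.0, 248.0] [ 537. -140.] [177. 306.] 174.8
```

View pics/w2.png

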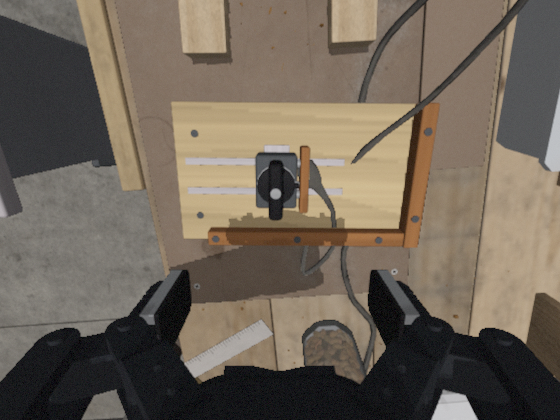

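The wrist view shows the knob wing at px (276,190) along bed y, the fence at columns 415-440 and the stop at row 237. Next I grip the knob.

Emit:
servo_tool --moves '[{"xyz": [0, 0.6, -4.0], "rotation": [0, 0, 0], "grip": 0}, {"xyz": [0, 0, -4.0], "rotation": [0, 0, 0], "grip": 0}, {"xyz": [0, 0, -4.0], "rotation": [0, 0, 0], "grip": 0}, {"xyz": [0, 0, -3.0], "rotation": [0, 0, 0], "grip": 0}, {"xyz": [0, 0, -1.7], "rotation": [0, 0, 0], "grip": 0}, {"xyz": [0, 0, 0], "rotation": [0, 0, 0], "grip": 1}, {"xyz": [0, 0, 0], "rotation": [0, 0, 0], "grip": 1}, {"xyz": [0, 0, 0], "rotation": [0, 0, 0], "grip": 1}, {"xyz": [0, 0, 0], "rotation": [0, 0, 0], "grip": 1}, {"xyz": [0, 0, 0], "rotation": [0, 0, 0], "grip": 1}]' --grip_force 40

```text
clock: 4.3
tcp_pos: [0.5053, -0.1376, 0.2435]
tool_rot: [-179.7, 0.1, 85.0]
force: [-1.7, 1.3, 14.6]
gripper_width: 0.16
grasp_force: 45.4
```

Emit:
servo_tool --moves '[{"xyz": [-1.0, 0.09, 0.1], "rotation": [0, 0, 0], "grip": 1}, {"xyz": [-1.0, 0.09, 0.1], "rotation": [0, 0, 0], "grip": 1}, {"xyz": [-1.0, 0.09, 0], "rotation": [0, 0, 0], "grip": 1}, {"xyz": [-1.0, 0.09, 0], "rotation": [0, 0, 0], "grip": 1}, {"xyz": [-1.0, 0.09, 0], "rotation": [0, 0, 0], "grip": 1}, {"xyz": [-1.0, 0.09, 0], "rotation": [0, 0, 0], "grip": 1}, {"xyz": [-1.0, 0.09, 0], "rotation": [0, 0, 0], "grip": 1}, {"xyz": [-1.0, 0.09, 0], "rotation": [0, 0, 0], "grip": 1}, {"xyz": [-1.0, 0.09, 0], "rotation": [0, 0, 0], "grip": 1}, {"xyz": [0, 0, 0], "rotation": [0, 0, 0], "grip": 1}]' --grip_force 40

```text
clock: 5.3
tcp_pos: [0.421, -0.1304, 0.2441]
tool_rot: [179.3, -0.1, 85.0]
force: [11.1, -3.2, -29.0]
gripper_width: 0.152
grasp_force: 40.5
```

Emit:
servo_tool --moves '[{"xyz": [-0.5, 0.05, -0.1], "rotation": [0, 0, 0], "grip": 1}, {"xyz": [-0.4, 0.04, 0], "rotation": [0, 0, 0], "grip": 1}, {"xyz": [0, 0, 0], "rotation": [0, 0, 0], "grip": 1}, {"xyz": [0, 0, 0], "rotation": [0, 0, 0], "grip": 1}]' --grip_force 40

```text
clock: 5.7
tcp_pos: [0.4143, -0.1297, 0.244]
tool_rot: [179.0, -0.1, 85.0]
force: [12.6, -3.4, -23.7]
gripper_width: 0.157
grasp_force: 41.4
```

Emit:
servo_tool --moves '[{"xyz": [-0.5, 0.05, 0], "rotation": [0, 0, 0], "grip": 1}, {"xyz": [0, 0, 0], "rotation": [0, 0, 0], "grip": 1}, {"xyz": [0, 0, 0], "rotation": [0, 0, 0], "grip": 1}]' --grip_force 40

```text
clock: 6.0
tcp_pos: [0.4094, -0.1293, 0.244]
tool_rot: [179.0, -0.1, 85.0]
force: [12.6, -3.9, -24.2]
gripper_width: 0.155
grasp_force: 41.4
```

Emit:
servo_tool --moves '[{"xyz": [-0.4, 0.04, -0.1], "rotation": [0, 0, 0], "grip": 1}, {"xyz": [0, 0, 0], "rotation": [0, 0, 0], "grip": 1}, {"xyz": [0, 0, 0], "rotation": [0, 0, 0], "grip": 1}]' --grip_force 40

```text
clock: 6.3
tcp_pos: [0.4067, -0.129, 0.2439]
tool_rot: [178.8, -0.1, 85.0]
force: [13.4, -5.3, -15.6]
gripper_width: 0.154
grasp_force: 42.6
```

Emit:
servo_tool --moves '[{"xyz": [-0.4, 0.04, 0], "rotation": [0, 0, 0], "grip": 1}, {"xyz": [0, 0, 0], "rotation": [0, 0, 0], "grip": 1}, {"xyz": [0, 0, 0], "rotation": [0, 0, 0], "grip": 1}]' --grip_force 40

```text
clock: 6.6
tcp_pos: [0.4026, -0.1286, 0.2438]
tool_rot: [178.8, -0.1, 85.0]
force: [12.1, -4.7, -14.4]
gripper_width: 0.159
grasp_force: 24.5
```

Emit:
servo_tool --moves '[{"xyz": [-0.3, 0.03, 0], "rotation": [0, 0, 0], "grip": 1}, {"xyz": [0, 0, 0], "rotation": [0, 0, 0], "grip": 1}, {"xyz": [0, 0, 0], "rotation": [0, 0, 0], "grip": 1}]' --grip_force 40

```text
clock: 6.9
tcp_pos: [0.3998, -0.1283, 0.2439]
tool_rot: [178.8, -0.1, 85.0]
force: [12.8, -4.3, -14.2]
gripper_width: 0.156
grasp_force: 44.5
```

Emit:
servo_tool --moves '[{"xyz": [-0.3, 0.03, 0], "rotation": [0, 0, 0], "grip": 1}, {"xyz": [0, 0, 0], "rotation": [0, 0, 0], "grip": 1}, {"xyz": [0, 0, 0], "rotation": [0, 0, 0], "grip": 1}]' --grip_force 40

```text
clock: 7.2
tcp_pos: [0.3986, -0.1283, 0.2439]
tool_rot: [178.5, -0.1, 85.0]
force: [15.7, -4.8, -18.7]
gripper_width: 0.157
grasp_force: 43.5
```

Emit:
servo_tool --moves '[{"xyz": [-0.4, 0.04, 0], "rotation": [0, 0, 0], "grip": 1}, {"xyz": [0, 0, 0], "rotation": [0, 0, 0], "grip": 1}, {"xyz": [0, 0, 0], "rotation": [0, 0, 0], "grip": 1}]' --grip_force 40

```text
clock: 7.5
tcp_pos: [0.3972, -0.1282, 0.244]
tool_rot: [178.2, -0.2, 85.0]
force: [21.9, -5.8, -24.4]
gripper_width: 0.155
grasp_force: 42.5
```

Emit:
servo_tool --moves '[{"xyz": [0.9, -0.09, 0], "rotation": [0, 0, 0], "grip": 0}, {"xyz": [0, 0, 0], "rotation": [0, 0, 0], "grip": 0}, {"xyz": [0, 0, 0], "rotation": [0, 0, 0], "grip": 0}, {"xyz": [0, 0, 0], "rotation": [0, 0, 0], "grip": 0}, {"xyz": [0, 0, 3], "rotation": [0, 0, 0], "grip": 0}, {"xyz": [0, 0, 4.5], "rotation": [0, 0, 0], "grip": 0}, {"xyz": [0.5, 0, 4.5], "rotation": [0, 0, 0], "grip": 0}, {"xyz": [1, 3, 3.5], "rotation": [0, 0, 0], "grip": 0}, {"xyz": [2, 4.4, 1], "rotation": [0, 0, 0], "grip": 0}, {"xyz": [2, 4.4, 1], "rotation": [0, 0, 0], "grip": 0}]' --grip_force 40

```text
clock: 8.5
tcp_pos: [0.448, -0.0087, 0.4189]
tool_rot: [179.9, 0.1, 84.8]
force: [0.5, -0.4, -0.4]
gripper_width: 0.999
grasp_force: 0.0
```

Emit:
servo_tool --moves '[{"xyz": [2, 4.4, 1], "rotation": [0, 0, 0], "grip": 0}, {"xyz": [2, 4.4, 0], "rotation": [0, 0, 0], "grip": 0}, {"xyz": [2, 4.4, 0], "rotation": [0, 0, 0], "grip": 0}, {"xyz": [0, 0, 0], "rotation": [0, 0, 0], "grip": 0}, {"xyz": [0, 0, 0], "rotation": [0, 0, 0], "grip": 0}]' --grip_force 40

```text
clock: 9.0
tcp_pos: [0.508, 0.1239, 0.427]
tool_rot: [-179.9, 0.1, 85.2]
force: [-1.1, -1.1, -0.8]
gripper_width: 1.001
grasp_force: 0.0
```

```bash
python3 look.py w3 bar_a_mid short_offcut carriage_top nose knob_grip
```

```text
9.0 [0.508  0.1239 0.427 ] [-1.799e+02  1.000e-01  8.520e+01] [  6.  20. -31. 116.  14.  48. -38.]
bar_a_mid 0.62 [331.0, 165.0, 373.0, 269.0] [595.  69.] [137.  52.] 88.3
short_offcut 0.97 [320.0, 65.0, 377.0, 147.0] [595. 206.] [63. 91.] 90.7
carriage_top 0.64 [203.0, 326.0, 253.0, 380.0] [ 416. -107.] [95. 63.] 81.0
nose 0.89 [241.0, 328.0, 249.0, 365.0] [ 439. -105.] [66. 14.] 83.6
knob_grip 0.61 [206.0, 358.0, 231.0, 379.0] [412. -83.] [37. 22.] 51.2
```

View pics/w3.png

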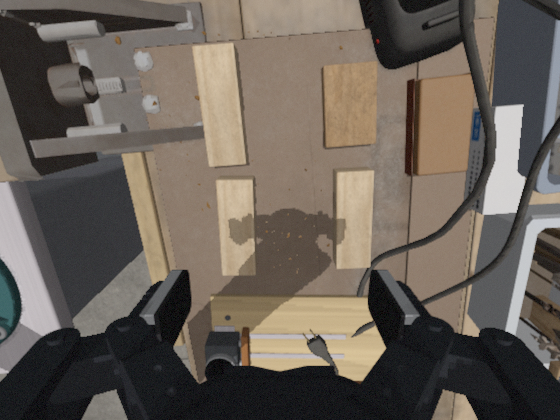

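The wrist view shows bars at px (353,218), (237,227) and (220,105). The vise jaws end near (203,135) and (200,20), beside the last bar. The carriage is back. Next I measure the bars and the jaw heights.

Run:
```python
from h import *
st=env.observe(); s=env.snapshot('wrist'); E=cam(s,st); t=env.snapshot('top'); Et=cam(t)
def tri(pw,pt):
    o1,d1=ray(s,E,pw);o2,d2=ray(t,Et,pt); d1/=np.linalg.norm(d1);d2/=np.linalg.norm(d2)
    a=np.linalg.lstsq(np.c_[d1,-d2],o2-o1,rcond=None)[0]; p=o1+a[0]*d1;q=o2+a[1]*d2; return ((p+q)/2).round(3),round(np.linalg.norm(p-q),3)
print('jawR',tri((203,135),(207.6,262)),'jawL',tri((200,20),(162,258.5)))
for n,(S,Ex) in {'w':(s,E),'t':(t,Et)}.items():
  hsv=cv2.cvtColor(S['img'],cv2.COLOR_RGB2HSV); m=((hsv[...,0]>14)&(hsv[...,0]<28)&(hsv[...,1]>60)&(hsv[...,2]>150)).astype(np.uint8)
  m=cv2.morphologyEx(m,2,np.ones((3,3)))
  k,lab,stt,c=cv2.connectedComponentsWithStats(m)
  for i in range(1,k):
    if stt[i,4]>500: print(n,stt[i].tolist(),[*rect(S,Ex,lab==i,.03)])
  for d in env.look_for(S,'bar_a_mid'): print(n,round(d['p'],2),np.round(d['bbox']))
```

```text
jawR (array([0.42 , 0.188, 0.016]), np.float64(0.006)) jawL (array([ 0.429,  0.317, -0.03 ]), np.float64(0.001))
w [220, 42, 24, 121, 974] [array([460., 215.]), array([ 16., 127.]), np.float32(90.0)]
w [322, 58, 54, 86, 4182] [array([595., 207.]), array([87., 58.]), np.float32(89.8)]
w [201, 66, 27, 98, 807] [array([441., 205.]), array([106.,  19.]), np.float32(88.9)]
w [121, 151, 46, 133, 2371] [array([336.,  87.]), array([175.,  23.]), np.float32(89.9)]
w [357, 167, 14, 98, 780] [array([610.,  67.]), array([129.,  16.]), np.float32(89.3)]
w [223, 193, 16, 81, 562] [array([440.,  60.]), array([110.,  17.]), np.float32(84.2)]
w [253, 295, 133, 84, 5464] [array([565., -91.]), array([132., 186.]), np.float32(143.3)]
w [250, 337, 60, 14, 811] [array([ 488., -114.]), array([23., 86.]), np.float32(174.9)]
w [251, 357, 80, 14, 836] [array([ 501., -152.]), array([ 24., 117.]), np.float32(174.9)]
w 0.85 [331. 166. 373. 266.]
w 0.57 [203. 349. 239. 378.]
t [321, 118, 119, 40, 1384] [array([ 739., -244.]), array([ 96., 300.]), np.float32(98.0)]
t [303, 166, 67, 117, 4479] [array([ 518., -127.]), array([164., 287.]), np.float32(178.9)]
t [239, 181, 47, 20, 553] [array([598.,  58.]), array([115.,  47.]), np.float32(88.7)]
t [438, 236, 122, 75, 6280] [array([ 400., -531.]), array([165., 296.]), np.float32(95.1)]
t [133, 238, 58, 59, 707] [array([405., 300.]), array([141., 136.]), np.float32(0.5)]
t [397, 242, 54, 58, 1552] [array([ 403., -335.]), array([137., 127.]), np.float32(0.6)]
t 0.95 [234. 181. 286. 200.]
```

Emit:
servo_tool --moves '[{"xyz": [2.9, -1.9, -2], "rotation": [0, 0, 0.07], "grip": 0}, {"xyz": [2.9, -1.9, -2], "rotation": [0, 0, 0], "grip": 0}, {"xyz": [3.0, -2.0, -2], "rotation": [0, 0, 0], "grip": 0}, {"xyz": [0, 0, -4.5], "rotation": [0, 0, 0], "grip": 0}, {"xyz": [0, 0, -4.5], "rotation": [0, 0, 0], "grip": 0}, {"xyz": [0, 0, -4.5], "rotation": [0, 0, 0], "grip": 0}, {"xyz": [0, 0, -3.5], "rotation": [0, 0, 0], "grip": 0}, {"xyz": [0, 0, -1.9], "rotation": [0, 0, 0], "grip": 0}, {"xyz": [0, 0, 0], "rotation": [0, 0, 0], "grip": 0}]' --grip_force 40

```text
clock: 10.4
tcp_pos: [0.5959, 0.0645, 0.1758]
tool_rot: [-179.7, 0.1, 89.0]
force: [-0.4, -0.1, -0.3]
gripper_width: 1.002
grasp_force: 0.0
```

Emit:
servo_tool --moves '[{"xyz": [0, 0, 0], "rotation": [0, 0, 0], "grip": 1}, {"xyz": [0, 0, 0], "rotation": [0, 0, 0], "grip": 1}, {"xyz": [0, 0, 0], "rotation": [0, 0, 0], "grip": 1}, {"xyz": [0, 0, 0], "rotation": [0, 0, 0], "grip": 1}, {"xyz": [0, 0, 2], "rotation": [0, 0, 0], "grip": 1}, {"xyz": [0, 0, 4], "rotation": [0, 0, 0], "grip": 1}, {"xyz": [0, 0, 4], "rotation": [0, 0, 0], "grip": 1}]' --grip_force 60

```text
clock: 11.1
tcp_pos: [0.5964, 0.0646, 0.2796]
tool_rot: [-179.9, 0.0, 89.0]
force: [1.3, -0.2, -0.4]
gripper_width: 0.513
grasp_force: 62.8
```

Emit:
servo_tool --moves '[{"xyz": [0.1, -4.0, 0], "rotation": [0, 0, -0.073], "grip": 1}, {"xyz": [0.2, -4.0, 0], "rotation": [0, 0, 0], "grip": 1}, {"xyz": [0.2, -4.0, 0], "rotation": [0, 0, 0], "grip": 1}, {"xyz": [0.5, -4.0, 0], "rotation": [0, 0, 0], "grip": 1}, {"xyz": [0.5, -4.1, 0], "rotation": [0, 0, 0], "grip": 1}, {"xyz": [0, 0, -2.8], "rotation": [0, 0, 0], "grip": 1}, {"xyz": [0, 0, -2.8], "rotation": [0, 0, 0], "grip": 1}, {"xyz": [0, 0, -2.8], "rotation": [0, 0, 0], "grip": 1}, {"xyz": [0, 0, 0], "rotation": [0, 0, 0], "grip": 1}]' --grip_force 60

```text
clock: 12.0
tcp_pos: [0.6111, -0.1366, 0.1926]
tool_rot: [-179.8, 0.0, 84.8]
force: [-0.8, -0.1, -0.8]
gripper_width: 0.513
grasp_force: 63.5
```

Emit:
servo_tool --moves '[{"xyz": [0, 0, -0.7], "rotation": [0, 0, 0], "grip": 1}, {"xyz": [0, 0, 0], "rotation": [0, 0, 0], "grip": 1}]' --grip_force 60

```text
clock: 12.2
tcp_pos: [0.6125, -0.136, 0.1902]
tool_rot: [179.9, 0.1, 84.8]
force: [-0.0, -0.2, 4.6]
gripper_width: 0.511
grasp_force: 64.7
```

Emit:
servo_tool --moves '[{"xyz": [-0.04, -0.4, 0.2], "rotation": [0, 0, 0], "grip": 1}, {"xyz": [-0.03, -0.3, 0], "rotation": [0, 0, 0], "grip": 1}, {"xyz": [0, 0, 0], "rotation": [0, 0, 0], "grip": 1}]' --grip_force 60

```text
clock: 12.5
tcp_pos: [0.6112, -0.1442, 0.1903]
tool_rot: [180.0, 0.0, 84.8]
force: [-0.1, 0.7, -1.2]
gripper_width: 0.512
grasp_force: 63.8
```

Emit:
servo_tool --moves '[{"xyz": [-0.03, -0.3, 0], "rotation": [0, 0, 0], "grip": 1}, {"xyz": [0, 0, 0], "rotation": [0, 0, 0], "grip": 1}, {"xyz": [0, 0, 0], "rotation": [0, 0, 0], "grip": 1}]' --grip_force 60

```text
clock: 12.8
tcp_pos: [0.6113, -0.145, 0.1902]
tool_rot: [180.0, -0.1, 84.9]
force: [-1.2, 3.4, 4.7]
gripper_width: 0.516
grasp_force: 64.5
```

Emit:
servo_tool --moves '[{"xyz": [-0.03, -0.3, 0], "rotation": [0, 0, 0], "grip": 1}, {"xyz": [0, 0, -0.1], "rotation": [0, 0, 0], "grip": 1}, {"xyz": [0, 0, 0], "rotation": [0, 0, 0], "grip": 1}]' --grip_force 60

```text
clock: 13.1
tcp_pos: [0.6111, -0.1455, 0.1901]
tool_rot: [180.0, -0.2, 85.0]
force: [-2.7, 7.7, 12.2]
gripper_width: 0.513
grasp_force: 65.5
```

Emit:
servo_tool --moves '[{"xyz": [0, 0, 0], "rotation": [0, 0, 0], "grip": 0.4}, {"xyz": [0, 0, 0], "rotation": [0, 0, 0], "grip": 0.35}, {"xyz": [0, 0, 0], "rotation": [0, 0, 0], "grip": 0.35}, {"xyz": [0, 0, 0], "rotation": [0, 0, 0], "grip": 0.35}, {"xyz": [0, 0, 3], "rotation": [0, 0, 0], "grip": 0.35}, {"xyz": [0, 0, 4], "rotation": [0, 0, 0], "grip": 0.35}, {"xyz": [0, 0, 4], "rotation": [0, 0, 0], "grip": 0}, {"xyz": [0, 0, 0], "rotation": [0, 0, 0], "grip": 0}]' --grip_force 60

```text
clock: 13.9
tcp_pos: [0.6131, -0.1496, 0.304]
tool_rot: [179.4, 0.1, 84.8]
force: [0.7, -0.0, -0.4]
gripper_width: 0.957
grasp_force: 0.0
```

Emit:
servo_tool --moves '[{"xyz": [-2.5, 3.5, 1], "rotation": [0, 0, 0.01], "grip": 0}, {"xyz": [-2.5, 3.5, 1], "rotation": [0, 0, 0.02], "grip": 0}, {"xyz": [-2.5, 3.5, 1], "rotation": [0, 0, 0.02], "grip": 0}, {"xyz": [-2.5, 3.5, 1], "rotation": [0, 0, 0.02], "grip": 0}, {"xyz": [-2.5, 3.5, 1], "rotation": [0, 0, 0.02], "grip": 0}, {"xyz": [-2.5, 3.5, 1], "rotation": [0, 0, 0], "grip": 0}, {"xyz": [0, 0, 0], "rotation": [0, 0, 0], "grip": 0}, {"xyz": [0, 0, 0], "rotation": [0, 0, 0], "grip": 0}]' --grip_force 60

```text
clock: 14.7
tcp_pos: [0.4603, 0.0612, 0.3586]
tool_rot: [180.0, 0.0, 90.1]
force: [0.2, -0.3, 0.6]
gripper_width: 1.001
grasp_force: 0.0
```

```bash
python3 look.py w4 bar_a_mid nose
```

```text
14.7 [0.4603 0.0612 0.3586] [180.    0.   90.1] [ 12.  22. -32. 126.  20.  36. -34.]
bar_a_mid 0.5 [428.0, 310.0, 462.0, 331.0] [653. -82.] [14. 53.] 143.1
nose 0.7 [253.0, 316.0, 265.0, 368.0] [ 436. -107.] [68. 13.] 85.0
```

View pics/w4.png

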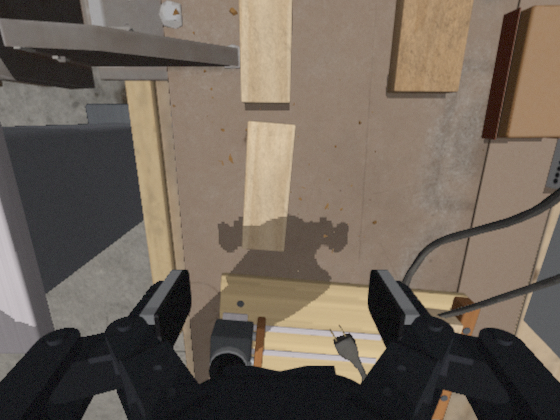

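The picture shows bar 3 with corners near (250,122), (295,125), (285,251) and (243,249), bar 2 above it, and the vise jaw ending at (238,58).

Run:
```python
from h import *
st=env.observe(); s=env.snapshot('wrist'); E=cam(s,st)
P=np.array([onz(s,E,p,.03)[:2] for p in [(250,122),(295,125),(285,251),(243,249)]]); print(P.round(3),P.mean(0), np.degrees(np.arctan2(*((P[0]+P[1]-P[2]-P[3])[::-1]))))
for z in (.0,.03,.06,.1): print(z,onz(s,E,(238,58),z).round(3), onz(s,E,(170,75),z).round(3))
P=np.array([onz(s,E,p,.03)[:2] for p in [(241,102),(290,102),(242,0),(292,0)]]); print(P.round(3))
```

```text
[[0.434 0.132]
 [0.476 0.129]
 [0.467 0.001]
 [0.423 0.004]] [0.45006462 0.06634559] 85.46238136184688
0.0 [0.422 0.19  0.   ] [0.355 0.176 0.   ]
0.03 [0.425 0.185 0.03 ] [0.364 0.172 0.03 ]
0.06 [0.429 0.18  0.06 ] [0.374 0.168 0.06 ]
0.1 [0.434 0.174 0.1  ] [0.387 0.163 0.1  ]
[[0.427 0.149]
 [0.471 0.149]
 [0.431 0.229]
 [0.472 0.229]]
```

Emit:
servo_tool --moves '[{"xyz": [-1.0, 0.5, -2], "rotation": [0, 0, -0.08], "grip": 0}, {"xyz": [0, 0, -4.5], "rotation": [0, 0, 0], "grip": 0}, {"xyz": [0, 0, -4.5], "rotation": [0, 0, 0], "grip": 0}, {"xyz": [0, 0, -4.0], "rotation": [0, 0, 0], "grip": 0}, {"xyz": [0, 0, -3.1], "rotation": [0, 0, 0], "grip": 0}, {"xyz": [0, 0, 0], "rotation": [0, 0, 0], "grip": 0}]' --grip_force 60

```text
clock: 15.5
tcp_pos: [0.4503, 0.0652, 0.1742]
tool_rot: [-179.6, 0.2, 85.4]
force: [-0.9, -0.2, 0.6]
gripper_width: 1.001
grasp_force: 0.0
```

Emit:
servo_tool --moves '[{"xyz": [0, 0, 0], "rotation": [0, 0, 0], "grip": 1}, {"xyz": [0, 0, 0], "rotation": [0, 0, 0], "grip": 1}, {"xyz": [0, 0, 0], "rotation": [0, 0, 0], "grip": 1}, {"xyz": [0, 0, 0], "rotation": [0, 0, 0], "grip": 1}, {"xyz": [0, 0, 2], "rotation": [0, 0, 0], "grip": 1}, {"xyz": [0, 0, 4], "rotation": [0, 0, 0], "grip": 1}, {"xyz": [0, 0, 4], "rotation": [0, 0, 0], "grip": 1}, {"xyz": [0, 0, 0], "rotation": [0, 0, 0], "grip": 1}]' --grip_force 60

```text
clock: 16.3
tcp_pos: [0.452, 0.0657, 0.2828]
tool_rot: [179.4, -0.2, 85.3]
force: [0.4, -0.2, -1.1]
gripper_width: 0.513
grasp_force: 61.7
```

Emit:
servo_tool --moves '[{"xyz": [1.8, -3.9, 0], "rotation": [0, 0, -0.008], "grip": 1}, {"xyz": [1.8, -3.9, 0], "rotation": [0, 0, 0], "grip": 1}, {"xyz": [1.8, -3.9, 0], "rotation": [0, 0, 0], "grip": 1}, {"xyz": [1.8, -4.0, 0], "rotation": [0, 0, 0], "grip": 1}, {"xyz": [1.8, -4.0, 0], "rotation": [0, 0, 0], "grip": 1}, {"xyz": [0, 0, -2.8], "rotation": [0, 0, 0], "grip": 1}, {"xyz": [0, 0, -2.8], "rotation": [0, 0, 0], "grip": 1}, {"xyz": [0, 0, -2.8], "rotation": [0, 0, 0], "grip": 1}, {"xyz": [0, 0, -0.7], "rotation": [0, 0, 0], "grip": 1}, {"xyz": [0, 0, 0], "rotation": [0, 0, 0], "grip": 1}]' --grip_force 60

```text
clock: 17.3
tcp_pos: [0.5402, -0.1316, 0.1889]
tool_rot: [-179.9, 0.2, 84.9]
force: [-3.9, -0.7, 14.3]
gripper_width: 0.517
grasp_force: 64.7
```

Emit:
servo_tool --moves '[{"xyz": [-0.04, -0.4, 0], "rotation": [0, 0, 0], "grip": 1}, {"xyz": [-0.04, -0.4, 0], "rotation": [0, 0, 0], "grip": 1}, {"xyz": [-0.02, -0.2, 0], "rotation": [0, 0, 0], "grip": 1}, {"xyz": [0, 0, 0], "rotation": [0, 0, 0], "grip": 1}]' --grip_force 60

```text
clock: 17.7
tcp_pos: [0.5405, -0.1385, 0.189]
tool_rot: [179.8, -0.2, 85.1]
force: [-0.1, 5.0, 9.7]
gripper_width: 0.51
grasp_force: 64.3
```

Emit:
servo_tool --moves '[{"xyz": [-0.02, -0.2, 0.1], "rotation": [0, 0, 0], "grip": 1}, {"xyz": [-0.02, -0.2, 0], "rotation": [0, 0, 0], "grip": 1}, {"xyz": [0, 0, 0], "rotation": [0, 0, 0], "grip": 1}]' --grip_force 60

```text
clock: 18.0
tcp_pos: [0.5402, -0.1404, 0.1892]
tool_rot: [179.7, -0.4, 85.1]
force: [1.3, 10.4, 3.8]
gripper_width: 0.514
grasp_force: 63.4
```

Emit:
servo_tool --moves '[{"xyz": [-0.02, -0.2, 0], "rotation": [0, 0, 0], "grip": 1}, {"xyz": [0, 0, 0], "rotation": [0, 0, 0], "grip": 1}, {"xyz": [0, 0, 0], "rotation": [0, 0, 0], "grip": 1}]' --grip_force 60

```text
clock: 18.3
tcp_pos: [0.5401, -0.1408, 0.1892]
tool_rot: [179.7, -0.6, 85.2]
force: [-0.2, 12.8, 4.4]
gripper_width: 0.517
grasp_force: 63.6
```

Firm against the stop. I'll release and move on to bar 2.

Emit:
servo_tool --moves '[{"xyz": [0.03, 0.3, -0.1], "rotation": [0, 0, 0], "grip": 0.35}, {"xyz": [0, 0, 0], "rotation": [0, 0, 0], "grip": 0.35}, {"xyz": [0, 0, 0], "rotation": [0, 0, 0], "grip": 0.35}, {"xyz": [0, 0, 0], "rotation": [0, 0, 0], "grip": 0.35}, {"xyz": [0, 0, 3], "rotation": [0, 0, 0], "grip": 0.35}, {"xyz": [0, 0, 4], "rotation": [0, 0, 0], "grip": 0.35}, {"xyz": [0, 0, 4], "rotation": [0, 0, 0], "grip": 0.3}, {"xyz": [0, 4, 4], "rotation": [0, 0, 0], "grip": 0.3}, {"xyz": [0, 4, 0], "rotation": [0, 0, 0.05], "grip": 0.3}, {"xyz": [0, 4, 0], "rotation": [0, 0, 0.05], "grip": 0.3}]' --grip_force 60

```text
clock: 19.3
tcp_pos: [0.5398, -0.029, 0.3337]
tool_rot: [179.8, 0.1, 90.6]
force: [-0.3, -0.4, -0.1]
gripper_width: 0.699
grasp_force: 0.0
```

Emit:
servo_tool --moves '[{"xyz": [-0.7, 4, 2], "rotation": [0, 0, 0], "grip": 0.3}, {"xyz": [-2, 4, 2], "rotation": [0, 0, 0], "grip": 0.3}, {"xyz": [-2, 4, 0], "rotation": [0, 0, 0], "grip": 0.3}, {"xyz": [-2, 4, 0], "rotation": [0, 0, 0], "grip": 0.3}, {"xyz": [-2, 4, 0], "rotation": [0, 0, 0], "grip": 0.3}, {"xyz": [0, 1, 0], "rotation": [0, 0, 0], "grip": 0.3}, {"xyz": [0, 0, 0], "rotation": [0, 0, 0], "grip": 0.3}, {"xyz": [0, 0, 0], "rotation": [0, 0, 0], "grip": 0.3}]' --grip_force 60

```text
clock: 20.1
tcp_pos: [0.4531, 0.1798, 0.3718]
tool_rot: [-180.0, 0.1, 90.6]
force: [0.3, -1.3, 0.1]
gripper_width: 0.703
grasp_force: 0.0
```

```bash
python3 look.py w5 bar_a_mid
```

```text
20.1 [0.4531 0.1798 0.3718] [-1.80e+02  1.00e-01  9.06e+01] [  2.  23. -38. 123.  22.  40. -50.]
bar_a_mid 0.97 [392.0, 378.0, 438.0, 418.0] [638. -96.] [62. 70.] 90.5
```

View pics/w5.png

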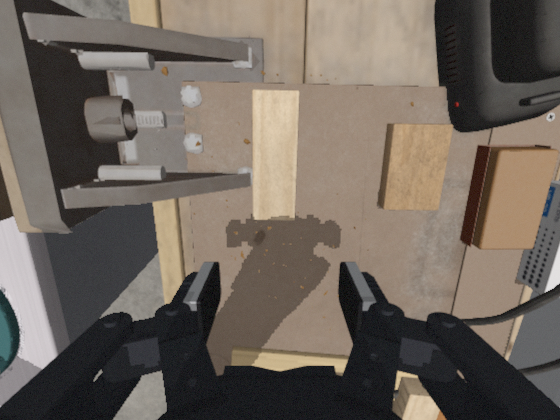

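The picture shows bar 2 with corners near (253,90), (298,91), (296,219) and (253,219). The vise jaw tip at (250,178) is close to its left side.

Run:
```python
from h import *
st=env.observe(); s=env.snapshot('wrist'); E=cam(s,st)
P=np.array([onz(s,E,p,.03)[:2] for p in [(253,90),(298,91),(296,219),(253,219)]]); print(P.round(3),P.mean(0))
old=dict(tcp_pos=[.4603,.0612,.3586],tool_rot=[180,0,90.1]); E0=cam(s,old)
def tri(a,b):
    o1,d1=ray(s,E,a);o2,d2=ray(s,E0,b); k=np.linalg.lstsq(np.c_[d1,-d2],o2-o1,rcond=None)[0]; p=o1+k[0]*d1;q=o2+k[1]*d2; return p.round(3),(p-q).round(3)
print(tri((250,170),(238,50)),tri((250,184),(238,67)), tri((296,219),(290,102)))
for z in (0,.03): print([onz(s,E,p,z)[:2].round(3) for p in [(250,170),(250,184),(188,165),(150,180),(252,62)]])
```

```text
[[0.428 0.28 ]
 [0.47  0.279]
 [0.471 0.152]
 [0.425 0.151]] [0.44853871 0.21543882]
(array([0.42 , 0.199, 0.001]), array([-0., -0.,  0.])) (array([0.42 , 0.184, 0.004]), array([ 0.,  0., -0.])) (array([0.471, 0.151, 0.029]), array([0.001, 0.   , 0.   ]))
[array([0.42 , 0.199]), array([0.42 , 0.183]), array([0.352, 0.204]), array([0.308, 0.187]), array([0.425, 0.308])]
[array([0.423, 0.204]), array([0.423, 0.189]), array([0.361, 0.208]), array([0.32 , 0.193]), array([0.427, 0.303])]
```

Emit:
servo_tool --moves '[{"xyz": [-0.4, 4.3, -1], "rotation": [0, 0, -0.01], "grip": 0.15}, {"xyz": [0, 0, -4.5], "rotation": [0, 0, 0], "grip": 0.15}, {"xyz": [0, 0, -4.5], "rotation": [0, 0, 0], "grip": 0.15}, {"xyz": [0, 0, -4.0], "rotation": [0, 0, 0], "grip": 0.15}, {"xyz": [0, 0, -3.4], "rotation": [0, 0, 0], "grip": 0.15}, {"xyz": [0, 0, -2.0], "rotation": [0, 0, 0], "grip": 0.15}, {"xyz": [0, 0, 0], "rotation": [0, 0, 0], "grip": 0.15}]' --grip_force 60

```text
clock: 20.95
tcp_pos: [0.4483, 0.2228, 0.1755]
tool_rot: [-179.8, 0.2, 90.0]
force: [0.2, 0.6, 0.0]
gripper_width: 0.851
grasp_force: 0.0
```

Emit:
servo_tool --moves '[{"xyz": [0, 0, 0], "rotation": [0, 0, 0], "grip": 1}, {"xyz": [0, 0, 0], "rotation": [0, 0, 0], "grip": 1}, {"xyz": [0, 0, 0], "rotation": [0, 0, 0], "grip": 1}, {"xyz": [0, 0, 0], "rotation": [0, 0, 0], "grip": 1}, {"xyz": [0, 0, 2], "rotation": [0, 0, 0], "grip": 1}, {"xyz": [0, 0, 4], "rotation": [0, 0, 0], "grip": 1}, {"xyz": [0, 0, 4], "rotation": [0, 0, 0], "grip": 1}, {"xyz": [0, 0, 0], "rotation": [0, 0, 0], "grip": 1}]' --grip_force 60

```text
clock: 21.75
tcp_pos: [0.4498, 0.2251, 0.2827]
tool_rot: [179.5, -0.3, 90.1]
force: [0.9, 0.4, -0.9]
gripper_width: 0.516
grasp_force: 61.8
```

Emit:
servo_tool --moves '[{"xyz": [0.1, -4, 0], "rotation": [0, 0, -0.045], "grip": 1}, {"xyz": [0.2, -4, 0], "rotation": [0, 0, -0.045], "grip": 1}, {"xyz": [0.2, -4, 0], "rotation": [0, 0, 0], "grip": 1}, {"xyz": [0, -3, 0], "rotation": [0, 0, 0], "grip": 1}, {"xyz": [0, 0, -4], "rotation": [0, 0, 0], "grip": 1}, {"xyz": [0, 0, -4], "rotation": [0, 0, 0], "grip": 1}, {"xyz": [0, 0, -2.2], "rotation": [0, 0, 0], "grip": 1}, {"xyz": [0, 0, 0], "rotation": [0, 0, 0], "grip": 1}]' --grip_force 60

```text
clock: 22.55
tcp_pos: [0.4529, 0.0741, 0.1746]
tool_rot: [-179.9, 0.1, 85.0]
force: [0.2, 0.2, 0.1]
gripper_width: 0.512
grasp_force: 75.9
```

Emit:
servo_tool --moves '[{"xyz": [0, 0, -0.1], "rotation": [0, 0, 0], "grip": 0.2}, {"xyz": [0, 0, 0], "rotation": [0, 0, 0], "grip": 0.2}, {"xyz": [0, 0, 0], "rotation": [0, 0, 0], "grip": 0.2}, {"xyz": [0, 0, 0], "rotation": [0, 0, 0], "grip": 0.2}, {"xyz": [0, 0, 3], "rotation": [0, 0, 0], "grip": 0.2}, {"xyz": [0, 0, 4], "rotation": [0, 0, 0], "grip": 0.2}, {"xyz": [0, 0, 3], "rotation": [0, 0, 0], "grip": 1}, {"xyz": [0, 0, 0], "rotation": [0, 0, 0], "grip": 1}]' --grip_force 60

```text
clock: 23.35
tcp_pos: [0.4545, 0.0743, 0.2783]
tool_rot: [179.6, -0.1, 84.9]
force: [1.2, 0.3, 0.2]
gripper_width: 0.469
grasp_force: 0.0
```

Emit:
servo_tool --moves '[{"xyz": [0.8, -4.2, 0], "rotation": [0, 0, 0], "grip": 1}, {"xyz": [0.8, -4.2, 0], "rotation": [0, 0, 0], "grip": 1}, {"xyz": [0.8, -4.2, 0], "rotation": [0, 0, 0], "grip": 1}, {"xyz": [0.8, -4.2, 0], "rotation": [0, 0, 0], "grip": 1}, {"xyz": [0.7, -4.0, 0], "rotation": [0, 0, 0], "grip": 1}, {"xyz": [0, 0, -3], "rotation": [0, 0, 0], "grip": 1}, {"xyz": [0, 0, -3], "rotation": [0, 0, 0], "grip": 1}, {"xyz": [0, 0, -2.6], "rotation": [0, 0, 0], "grip": 1}, {"xyz": [0, 0, 0], "rotation": [0, 0, 0], "grip": 1}]' --grip_force 60

```text
clock: 24.25
tcp_pos: [0.4909, -0.1338, 0.1861]
tool_rot: [-179.6, 0.0, 85.0]
force: [0.8, -0.1, -0.5]
gripper_width: 0.002
grasp_force: 0.0
```

Emit:
servo_tool --moves '[{"xyz": [0.6, -0.05, 0], "rotation": [0, 0, 0], "grip": 1}, {"xyz": [0.8, -0.07, 0], "rotation": [0, 0, 0], "grip": 1}, {"xyz": [0.8, -0.07, 0], "rotation": [0, 0, 0], "grip": 1}, {"xyz": [0.8, -0.07, 0], "rotation": [0, 0, 0], "grip": 1}, {"xyz": [0.8, -0.07, 0], "rotation": [0, 0, 0], "grip": 1}, {"xyz": [0.8, -0.07, 0], "rotation": [0, 0, 0], "grip": 1}, {"xyz": [0, 0, 0], "rotation": [0, 0, 0], "grip": 1}]' --grip_force 60

```text
clock: 24.95
tcp_pos: [0.5401, -0.138, 0.1894]
tool_rot: [179.8, -0.0, 84.9]
force: [0.3, 0.2, -0.3]
gripper_width: 0.0
grasp_force: 0.0
```

Emit:
servo_tool --moves '[{"xyz": [0.5, -0.045, 0], "rotation": [0, 0, 0], "grip": 1}, {"xyz": [0.5, -0.045, 0], "rotation": [0, 0, 0], "grip": 1}, {"xyz": [0.2, -0.02, 0], "rotation": [0, 0, 0], "grip": 1}, {"xyz": [0, 0, 0], "rotation": [0, 0, 0], "grip": 1}]' --grip_force 60

```text
clock: 25.35
tcp_pos: [0.5509, -0.1389, 0.189]
tool_rot: [180.0, -0.0, 85.0]
force: [-0.4, -1.1, -0.2]
gripper_width: -0.001
grasp_force: 0.0
```

Emit:
servo_tool --moves '[{"xyz": [0.3, -0.03, 0], "rotation": [0, 0, 0], "grip": 1}, {"xyz": [0, 0, 0], "rotation": [0, 0, 0], "grip": 1}]' --grip_force 60

```text
clock: 25.55
tcp_pos: [0.5536, -0.1391, 0.189]
tool_rot: [180.0, -0.0, 85.0]
force: [-0.5, 0.6, -1.0]
gripper_width: 0.0
grasp_force: 0.2
```

Emit:
servo_tool --moves '[{"xyz": [0.3, -0.03, 0], "rotation": [0, 0, 0], "grip": 1}, {"xyz": [0.3, -0.03, 0], "rotation": [0, 0, 0], "grip": 1}, {"xyz": [0, 0, 0], "rotation": [0, 0, 0], "grip": 1}]' --grip_force 60

```text
clock: 25.85
tcp_pos: [0.5575, -0.1396, 0.1887]
tool_rot: [-179.7, 0.1, 84.9]
force: [-5.2, 1.1, 4.5]
gripper_width: 0.003
grasp_force: 2.9
```

Emit:
servo_tool --moves '[{"xyz": [0.3, -0.03, 0], "rotation": [0, 0, 0], "grip": 1}, {"xyz": [0, 0, 0], "rotation": [0, 0, 0], "grip": 1}]' --grip_force 60

```text
clock: 26.05
tcp_pos: [0.5584, -0.1396, 0.1885]
tool_rot: [-179.4, 0.1, 84.9]
force: [-10.1, 2.1, 9.1]
gripper_width: -0.0
grasp_force: 5.1
```

Emit:
servo_tool --moves '[{"xyz": [-1.0, 0.09, 0], "rotation": [0, 0, 0], "grip": 1}, {"xyz": [-1.0, 0.09, 1], "rotation": [0, 0, 0], "grip": 1}, {"xyz": [-1, 0, 4], "rotation": [0, 0, 0], "grip": 0.2}, {"xyz": [-1, 1, 4], "rotation": [0, 0, 0], "grip": 0.1}, {"xyz": [-1, 3, 4], "rotation": [0, 0, 0], "grip": 0.1}, {"xyz": [-1, 3, 4], "rotation": [0, 0, 0], "grip": 0.1}, {"xyz": [0, 3, 2], "rotation": [0, 0, 0], "grip": 0.1}, {"xyz": [0, 0, 0], "rotation": [0, 0, 0], "grip": 0.1}, {"xyz": [0, 0, 0], "rotation": [0, 0, 0], "grip": 0.1}]' --grip_force 60

```text
clock: 26.95
tcp_pos: [0.5029, -0.0389, 0.3788]
tool_rot: [179.8, 0.0, 85.1]
force: [0.5, -0.3, -0.9]
gripper_width: 0.901
grasp_force: 0.0
```

```bash
python3 look.py w6 bar_a_mid end_stop fence nose
```

```text
26.9 [ 0.5029 -0.0389  0.3788] [179.8   0.   85.1] [ 31.  25. -42. 120.  25.  43. -31.]
bar_a_mid 0.93 [386.0, 212.0, 432.0, 310.0] [ 640. -136.] [123.  54.] 85.6
bar_a_mid 0.49 [172.0, 237.0, 239.0, 304.0] [ 410. -124.] [86. 67.] 84.9
end_stop 0.79 [220.0, 308.0, 365.0, 334.0] [ 506. -201.] [ 30. 180.] 174.9
fence 0.63 [419.0, 199.0, 450.0, 315.0] [ 666. -132.] [139.  25.] 84.6
nose 0.63 [219.0, 236.0, 233.0, 304.0] [ 437. -122.] [83. 17.] 84.9
```

View pics/w6.png

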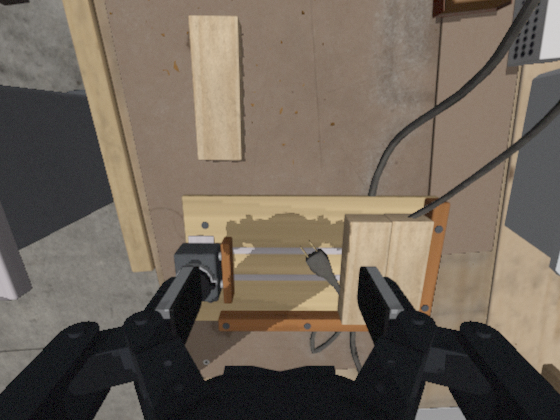

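The view shows two bars closed up at the fence with their ends level at rows 212-217. The third bar is at px (190-241, 15-160).

Run:
```python
from h import *
st=env.observe(); s=env.snapshot('wrist'); E=cam(s,st)
P=np.array([onz(s,E,p,.03)[:2] for p in [(190,16),(239,16),(242,160),(197,160)]]); print(P.round(3),P.mean(0), np.degrees(np.arctan2(*((P[0]+P[1]-P[2]-P[3])[::-1]))))
u=np.array([.9959,-.0906]);v=np.array([.0906,.9959]);O=np.array([.6545,-.2134])
for p in [(345,218),(390,217),(431,219),(343,323)]: w=onz(s,E,p,.04)[:2]-O; print(p,w@u,w@v)
```

```text
[[ 0.437  0.129]
 [ 0.481  0.125]
 [ 0.467 -0.003]
 [ 0.421  0.002]] [0.45157882 0.06321635] 83.47446850246263
(345, 218) -0.09848133528232324 0.13395735495513675
(390, 217) -0.051400658645059334 0.13510827700688932
(431, 219) -0.008120809946241678 0.1329418435486943
(343, 323) -0.0923017647658776 0.003735566040133897
```

Emit:
servo_tool --moves '[{"xyz": [-1.7, 3.4, 0], "rotation": [0, 0, -0.01], "grip": 0.1}, {"xyz": [-1.7, 3.4, 0], "rotation": [0, 0, 0], "grip": 0.1}, {"xyz": [-1.7, 3.4, -2], "rotation": [0, 0, 0], "grip": 0.1}, {"xyz": [0, 0, -4.5], "rotation": [0, 0, 0], "grip": 0.1}, {"xyz": [0, 0, -4.5], "rotation": [0, 0, 0], "grip": 0.1}, {"xyz": [0, 0, -4.5], "rotation": [0, 0, 0], "grip": 0.1}, {"xyz": [0, 0, -3.0], "rotation": [0, 0, 0], "grip": 0.1}, {"xyz": [0, 0, -1.6], "rotation": [0, 0, 0], "grip": 0.1}, {"xyz": [0, 0, 0], "rotation": [0, 0, 0], "grip": 0.1}]' --grip_force 60

```text
clock: 28.15
tcp_pos: [0.4513, 0.0626, 0.1741]
tool_rot: [-179.8, 0.1, 84.4]
force: [-0.9, -0.1, 0.8]
gripper_width: 0.9
grasp_force: 0.0
```

Emit:
servo_tool --moves '[{"xyz": [0, 0, 0], "rotation": [0, 0, 0], "grip": 1}, {"xyz": [0, 0, 0], "rotation": [0, 0, 0], "grip": 1}, {"xyz": [0, 0, 0], "rotation": [0, 0, 0], "grip": 1}, {"xyz": [0, 0, 0], "rotation": [0, 0, 0], "grip": 1}, {"xyz": [0, 0, 2], "rotation": [0, 0, 0], "grip": 1}, {"xyz": [0, 0, 4], "rotation": [0, 0, 0], "grip": 1}, {"xyz": [0, 0, 4], "rotation": [0, 0, 0], "grip": 1}, {"xyz": [0, 0, 0], "rotation": [0, 0, 0], "grip": 1}]' --grip_force 60

```text
clock: 28.95
tcp_pos: [0.4531, 0.0626, 0.2808]
tool_rot: [179.5, -0.2, 84.3]
force: [0.9, -0.7, -0.6]
gripper_width: 0.513
grasp_force: 61.6
```

Emit:
servo_tool --moves '[{"xyz": [1.4, -3.9, 0], "rotation": [0, 0, 0.01], "grip": 1}, {"xyz": [1.4, -3.9, 0], "rotation": [0, 0, 0], "grip": 1}, {"xyz": [1.4, -3.9, 0], "rotation": [0, 0, 0], "grip": 1}, {"xyz": [1.4, -3.9, 0], "rotation": [0, 0, 0], "grip": 1}, {"xyz": [1.5, -3.8, 0], "rotation": [0, 0, 0], "grip": 1}, {"xyz": [0, 0, -2.8], "rotation": [0, 0, 0], "grip": 1}, {"xyz": [0, 0, -2.8], "rotation": [0, 0, 0], "grip": 1}, {"xyz": [0, 0, -2.7], "rotation": [0, 0, 0], "grip": 1}, {"xyz": [0, 0, -0.7], "rotation": [0, 0, 0], "grip": 1}, {"xyz": [0, 0, 0], "rotation": [0, 0, 0], "grip": 1}]' --grip_force 60

```text
clock: 29.95
tcp_pos: [0.5218, -0.1315, 0.1875]
tool_rot: [-179.8, 0.2, 85.0]
force: [-2.8, -1.3, 9.7]
gripper_width: 0.517
grasp_force: 63.5
```

Emit:
servo_tool --moves '[{"xyz": [-0.04, -0.4, 0], "rotation": [0, 0, 0], "grip": 1}, {"xyz": [-0.04, -0.4, 0], "rotation": [0, 0, 0], "grip": 1}, {"xyz": [-0.02, -0.2, 0], "rotation": [0, 0, 0], "grip": 1}, {"xyz": [0, 0, 0], "rotation": [0, 0, 0], "grip": 1}]' --grip_force 60

```text
clock: 30.35
tcp_pos: [0.5222, -0.1387, 0.1876]
tool_rot: [179.9, -0.3, 85.0]
force: [-0.7, 5.1, 4.6]
gripper_width: 0.514
grasp_force: 62.8
```

Emit:
servo_tool --moves '[{"xyz": [-0.02, -0.2, 0], "rotation": [0, 0, 0], "grip": 1}, {"xyz": [-0.02, -0.2, 0], "rotation": [0, 0, 0], "grip": 1}, {"xyz": [0, 0, 0], "rotation": [0, 0, 0], "grip": 1}]' --grip_force 60

```text
clock: 30.65
tcp_pos: [0.5218, -0.1396, 0.1877]
tool_rot: [179.8, -0.6, 85.2]
force: [-0.7, 11.5, 6.3]
gripper_width: 0.515
grasp_force: 62.8
```

Emit:
servo_tool --moves '[{"xyz": [0.03, 0.3, 0], "rotation": [0, 0, 0], "grip": 0.35}, {"xyz": [0, 0, 0], "rotation": [0, 0, 0], "grip": 0.35}, {"xyz": [0, 0, 0], "rotation": [0, 0, 0], "grip": 0.35}, {"xyz": [0, 0, 0], "rotation": [0, 0, 0], "grip": 0.35}, {"xyz": [0, 0, 3], "rotation": [0, 0, 0], "grip": 0.35}, {"xyz": [0, 0, 3], "rotation": [0, 0, 0], "grip": 0.35}, {"xyz": [-2.2, 0.2, 0.5], "rotation": [0, 0, 0], "grip": 1}, {"xyz": [-2.4, 0.2, 0], "rotation": [0, 0, 0], "grip": 1}, {"xyz": [0, 0, 0], "rotation": [0, 0, 0], "grip": 1}, {"xyz": [0, 0, 0], "rotation": [0, 0, 0], "grip": 1}]' --grip_force 60

```text
clock: 31.65
tcp_pos: [0.4754, -0.139, 0.2515]
tool_rot: [-180.0, 0.0, 84.9]
force: [0.7, -0.4, -0.5]
gripper_width: 0.004
grasp_force: 0.0
```

Emit:
servo_tool --moves '[{"xyz": [0, 0, 0], "rotation": [0, 0, 0], "grip": 1}, {"xyz": [0, 0, 0], "rotation": [0, 0, 0], "grip": 1}, {"xyz": [0, 0, -3], "rotation": [0, 0, 0], "grip": 1}, {"xyz": [0, 0, -3.3], "rotation": [0, 0, 0], "grip": 1}, {"xyz": [0, 0, 0], "rotation": [0, 0, 0], "grip": 1}, {"xyz": [0.6, -0.05, 0], "rotation": [0, 0, 0], "grip": 1}, {"xyz": [0.8, -0.07, 0], "rotation": [0, 0, 0], "grip": 1}, {"xyz": [0.8, -0.07, 0], "rotation": [0, 0, 0], "grip": 1}, {"xyz": [0.8, -0.07, 0], "rotation": [0, 0, 0], "grip": 1}, {"xyz": [0, 0, 0], "rotation": [0, 0, 0], "grip": 1}]' --grip_force 60

```text
clock: 32.65
tcp_pos: [0.5078, -0.1415, 0.1894]
tool_rot: [179.8, -0.0, 84.9]
force: [-0.4, 0.3, 0.1]
gripper_width: -0.001
grasp_force: 0.0
```

Emit:
servo_tool --moves '[{"xyz": [0.3, -0.03, 0], "rotation": [0, 0, 0], "grip": 1}, {"xyz": [0.3, -0.03, 0], "rotation": [0, 0, 0], "grip": 1}, {"xyz": [0, 0, 0], "rotation": [0, 0, 0], "grip": 1}]' --grip_force 60

```text
clock: 32.95
tcp_pos: [0.5114, -0.1416, 0.1885]
tool_rot: [-179.9, 0.0, 85.0]
force: [-1.2, -0.3, 0.6]
gripper_width: -0.001
grasp_force: 0.5
```

Emit:
servo_tool --moves '[{"xyz": [0.3, -0.03, 0], "rotation": [0, 0, 0], "grip": 1}, {"xyz": [0, 0, 0], "rotation": [0, 0, 0], "grip": 1}]' --grip_force 60

```text
clock: 33.15
tcp_pos: [0.5123, -0.1416, 0.1881]
tool_rot: [-179.6, 0.1, 85.0]
force: [-6.0, 1.5, 5.5]
gripper_width: 0.003
grasp_force: 2.9
```

Emit:
servo_tool --moves '[{"xyz": [0.3, -0.03, 0], "rotation": [0, 0, 0], "grip": 1}, {"xyz": [-1.5, 0.13, 0], "rotation": [0, 0, 0], "grip": 1}, {"xyz": [-0.7, 0, 2], "rotation": [0, 0, 0], "grip": 1}, {"xyz": [0, 0, 4], "rotation": [0, 0, 0], "grip": 0}, {"xyz": [1.0, 0, 4], "rotation": [0, 0, 0], "grip": 0}, {"xyz": [2, 0, 4], "rotation": [0, 0, 0], "grip": 0}, {"xyz": [2, 2, 3], "rotation": [0, 0, 0], "grip": 0}, {"xyz": [0, 2, 0], "rotation": [0, 0, 0], "grip": 0}, {"xyz": [0, 0, 0], "rotation": [0, 0, 0], "grip": 0}, {"xyz": [0, 0, 0], "rotation": [0, 0, 0], "grip": 0}]' --grip_force 60

```text
clock: 34.15
tcp_pos: [0.5453, -0.1011, 0.3582]
tool_rot: [-179.9, 0.1, 85.0]
force: [-1.0, -0.4, 0.1]
gripper_width: 0.998
grasp_force: 0.0
```

```bash
python3 look.py w7 bar_a_mid nose knob_grip carriage_top; python3 -c "
import cv2; a=cv2.imread('pics/w7.png')[120:390,150:460]; cv2.imwrite('pics/w7z.png',cv2.resize(a,(688,600),interpolation=2))"
```

```text
34.1 [ 0.5453 -0.1011  0.3582] [-1.799e+02  1.000e-01  8.500e+01] [ 37.  31. -43. 115.  30.  45. -29.]
bar_a_mid 0.63 [345.0, 165.0, 403.0, 292.0] [ 641. -147.] [139.  51.] 86.9
nose 0.66 [166.0, 192.0, 188.0, 269.0] [ 440. -124.] [79. 18.] 84.8
nose 0.6 [100.0, 192.0, 192.0, 288.0] [ 405. -133.] [107.  87.] 84.1
knob_grip 0.98 [103.0, 217.0, 157.0, 286.0] [ 413. -117.] [64. 42.] 46.5
knob_grip 0.44 [168.0, 193.0, 186.0, 267.0] [ 463. -104.] [62. 14.] 84.3
carriage_top 0.67 [99.0, 191.0, 190.0, 288.0] [ 409. -129.] [101.  84.] 84.9
```

View pics/w7z.png

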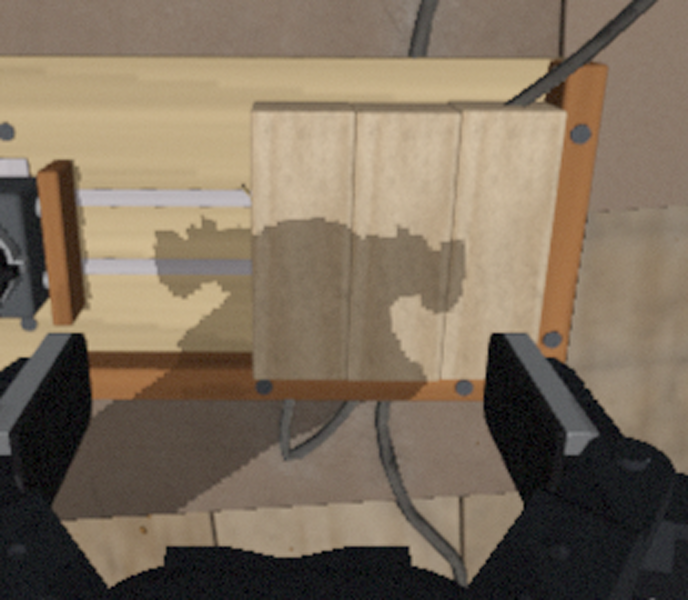

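The row is closed up flat, with left ends at zoomed rows 103-108. The third bar's left end looks about 1 mm proud, so I'll nudge all the left ends towards the stop. First the outer two, with the open fingers.

Emit:
servo_tool --moves '[{"xyz": [1.9, 1.9, 0], "rotation": [0, 0, 0], "grip": 0}, {"xyz": [1.9, 1.9, -2], "rotation": [0, 0, 0], "grip": 0}, {"xyz": [1.9, 2.0, -3], "rotation": [0, 0, 0], "grip": 0}, {"xyz": [0, 0, -4.5], "rotation": [0, 0, 0], "grip": 0}, {"xyz": [0, 0, -4.5], "rotation": [0, 0, 0], "grip": 0}, {"xyz": [0, 0, -3.2], "rotation": [0, 0, 0], "grip": 0}, {"xyz": [-0.09, -1, 0], "rotation": [0, 0, 0], "grip": 0}, {"xyz": [-0.05, -0.6, 0], "rotation": [0, 0, 0], "grip": 0}, {"xyz": [0, 0, 0], "rotation": [0, 0, 0], "grip": 0}]' --grip_force 60

```text
clock: 35.3
tcp_pos: [0.602, -0.0612, 0.188]
tool_rot: [179.9, 0.1, 84.8]
force: [-0.3, 0.8, -0.5]
gripper_width: 1.003
grasp_force: 0.0
```

Emit:
servo_tool --moves '[{"xyz": [-0.03, -0.3, 0], "rotation": [0, 0, 0], "grip": 0}, {"xyz": [-0.03, -0.3, 0], "rotation": [0, 0, 0], "grip": 0}, {"xyz": [0, 0, 0], "rotation": [0, 0, 0], "grip": 0}]' --grip_force 60

```text
clock: 35.6
tcp_pos: [0.6012, -0.0653, 0.1878]
tool_rot: [179.9, -0.0, 84.9]
force: [-0.7, -0.3, 0.5]
gripper_width: 1.001
grasp_force: 0.0
```

Emit:
servo_tool --moves '[{"xyz": [-0.03, -0.3, 0], "rotation": [0, 0, 0], "grip": 0}, {"xyz": [0, 0, 0], "rotation": [0, 0, 0], "grip": 0}, {"xyz": [0, 0, 0], "rotation": [0, 0, 0], "grip": 0}]' --grip_force 60

```text
clock: 35.9
tcp_pos: [0.6009, -0.0659, 0.1874]
tool_rot: [179.9, -0.2, 85.0]
force: [0.4, 6.1, 4.5]
gripper_width: 0.998
grasp_force: 2.7
```

Emit:
servo_tool --moves '[{"xyz": [-0.03, -0.3, 0], "rotation": [0, 0, 0], "grip": 0}, {"xyz": [0, 0, 0], "rotation": [0, 0, 0], "grip": 0}, {"xyz": [0, 0, 0], "rotation": [0, 0, 0], "grip": 0}]' --grip_force 60

```text
clock: 36.2
tcp_pos: [0.6008, -0.0666, 0.1875]
tool_rot: [179.8, -0.5, 85.0]
force: [0.3, 8.9, 3.4]
gripper_width: 0.998
grasp_force: 4.6
```

Emit:
servo_tool --moves '[{"xyz": [0.09, 1.2, 0], "rotation": [0, 0, 0], "grip": 1}, {"xyz": [0, 0, 0], "rotation": [0, 0, 0], "grip": 1}, {"xyz": [0, 0, 0], "rotation": [0, 0, 0], "grip": 1}, {"xyz": [0, 0, 0.5], "rotation": [0, 0, 0], "grip": 1}, {"xyz": [0, 0, 0], "rotation": [0, 0, 0], "grip": 1}, {"xyz": [0, 0, 0], "rotation": [0, 0, 0], "grip": 1}, {"xyz": [-0.06, -0.7, 0], "rotation": [0, 0, 0], "grip": 1}, {"xyz": [-0.03, -0.3, 0], "rotation": [0, 0, 0], "grip": 1}, {"xyz": [-0.02, -0.2, 0], "rotation": [0, 0, 0], "grip": 1}, {"xyz": [0, 0, 0], "rotation": [0, 0, 0], "grip": 1}]' --grip_force 60

```text
clock: 37.2
tcp_pos: [0.6001, -0.0669, 0.1919]
tool_rot: [179.9, -0.5, 85.1]
force: [0.5, 9.5, -0.6]
gripper_width: 0.003
grasp_force: 4.2
```

Emit:
servo_tool --moves '[{"xyz": [0.1, 1.5, 0], "rotation": [0, 0, 0], "grip": 1}, {"xyz": [0, 0, 4], "rotation": [0, 0, 0], "grip": 0}, {"xyz": [0, 0, 4], "rotation": [0, 0, 0], "grip": 0}, {"xyz": [-2, 0, 4], "rotation": [0, 0, 0], "grip": 0}, {"xyz": [-4, -1.5, 2], "rotation": [0, 0, 0], "grip": 0}, {"xyz": [-4, -1.5, 0], "rotation": [0, 0, 0], "grip": 0}, {"xyz": [-4, -1.5, 0], "rotation": [0, 0, 0], "grip": 0}, {"xyz": [-3, -1.5, 0], "rotation": [0, 0, 0], "grip": 0}, {"xyz": [-2, -0.6, 0], "rotation": [0, 0, 0], "grip": 0}, {"xyz": [0, 0, 0], "rotation": [0, 0, 0], "grip": 0}]' --grip_force 60

```text
clock: 38.2
tcp_pos: [0.4072, -0.1234, 0.331]
tool_rot: [-179.7, 0.2, 84.8]
force: [-0.4, 0.7, 0.4]
gripper_width: 1.002
grasp_force: 0.0
```

```bash
python3 look.py w8 knob_grip
```

```text
38.2 [ 0.4072 -0.1234  0.331 ] [-179.7    0.2   84.8] [ 45.  25. -44. 132.  32.  34. -28.]
knob_grip 0.61 [256.0, 184.0, 306.0, 265.0] [ 403. -120.] [57. 35.] 61.2
```

View pics/w8.png

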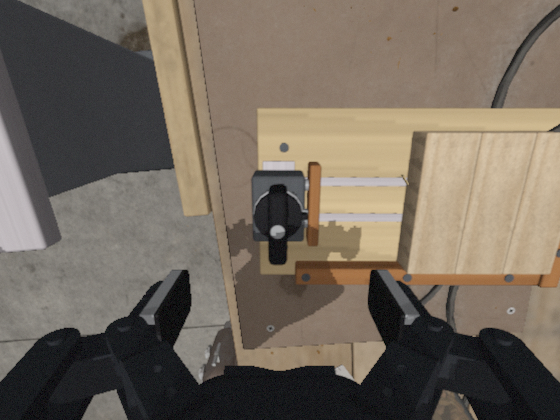

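The knob wing at px (278,225) is still along bed y, and the row is at the right. Next I grip the knob and slide the carriage up.

Emit:
servo_tool --moves '[{"xyz": [-0.2, -0.3, -3], "rotation": [0, 0, 0], "grip": 0}, {"xyz": [0, 0, -3], "rotation": [0, 0, 0], "grip": 0}, {"xyz": [0, 0, -2.4], "rotation": [0, 0, 0], "grip": 0}, {"xyz": [0, 0, 0], "rotation": [0, 0, 0], "grip": 1}, {"xyz": [0, 0, 0], "rotation": [0, 0, 0], "grip": 1}, {"xyz": [0, 0, 0], "rotation": [0, 0, 0], "grip": 1}, {"xyz": [0, 0, 0], "rotation": [0, 0, 0], "grip": 1}, {"xyz": [0, 0, 0], "rotation": [0, 0, 0], "grip": 1}, {"xyz": [0, 0, 0], "rotation": [0, 0, 0], "grip": 1}]' --grip_force 40

```text
clock: 39.2
tcp_pos: [0.4057, -0.1248, 0.248]
tool_rot: [-179.6, 0.2, 84.9]
force: [-8.0, 1.7, 9.6]
gripper_width: 0.154
grasp_force: 43.4
```

Emit:
servo_tool --moves '[{"xyz": [1.0, -0.09, 0], "rotation": [0, 0, 0], "grip": 1}, {"xyz": [1.0, -0.09, 0], "rotation": [0, 0, 0], "grip": 1}, {"xyz": [1.0, -0.09, 0], "rotation": [0, 0, 0], "grip": 1}, {"xyz": [1.0, -0.09, 0], "rotation": [0, 0, 0], "grip": 1}, {"xyz": [1.0, -0.09, 0], "rotation": [0, 0, 0], "grip": 1}, {"xyz": [1.0, -0.09, 0], "rotation": [0, 0, 0], "grip": 1}, {"xyz": [1.0, -0.09, 0], "rotation": [0, 0, 0], "grip": 1}, {"xyz": [0, 0, 0], "rotation": [0, 0, 0], "grip": 1}, {"xyz": [0, 0, 0], "rotation": [0, 0, 0], "grip": 1}]' --grip_force 40

```text
clock: 40.1
tcp_pos: [0.4743, -0.1309, 0.248]
tool_rot: [-179.4, 0.2, 84.9]
force: [-11.7, 1.7, 12.8]
gripper_width: 0.15
grasp_force: 44.0
```

Emit:
servo_tool --moves '[{"xyz": [0.5, -0.045, 0], "rotation": [0, 0, 0], "grip": 1}, {"xyz": [0.5, -0.045, 0], "rotation": [0, 0, 0], "grip": 1}, {"xyz": [0, 0, 0], "rotation": [0, 0, 0], "grip": 1}, {"xyz": [0, 0, 0], "rotation": [0, 0, 0], "grip": 1}]' --grip_force 40

```text
clock: 40.5
tcp_pos: [0.4834, -0.1317, 0.248]
tool_rot: [-179.2, 0.3, 84.9]
force: [-12.1, 2.2, 15.0]
gripper_width: 0.152
grasp_force: 44.1
```

Emit:
servo_tool --moves '[{"xyz": [0.3, -0.03, 0], "rotation": [0, 0, 0], "grip": 1}, {"xyz": [0, 0, 0], "rotation": [0, 0, 0], "grip": 1}, {"xyz": [0, 0, 0], "rotation": [0, 0, 0], "grip": 1}]' --grip_force 40

```text
clock: 40.8
tcp_pos: [0.4861, -0.1319, 0.248]
tool_rot: [-179.2, 0.3, 84.9]
force: [-13.6, 2.3, 17.9]
gripper_width: 0.153
grasp_force: 44.2
```

Emit:
servo_tool --moves '[{"xyz": [0.2, -0.02, 0], "rotation": [0, 0, 0], "grip": 1}, {"xyz": [0, 0, 0], "rotation": [0, 0, 0], "grip": 1}, {"xyz": [0, 0, 0], "rotation": [0, 0, 0], "grip": 1}]' --grip_force 40

```text
clock: 41.1
tcp_pos: [0.488, -0.132, 0.2479]
tool_rot: [-179.2, 0.3, 84.9]
force: [-12.7, 1.7, 16.8]
gripper_width: 0.154
grasp_force: 44.2
```

Emit:
servo_tool --moves '[{"xyz": [0.2, -0.02, 0], "rotation": [0, 0, 0], "grip": 1}, {"xyz": [0, 0, 0], "rotation": [0, 0, 0], "grip": 1}, {"xyz": [0, 0, 0], "rotation": [0, 0, 0], "grip": 1}]' --grip_force 40

```text
clock: 41.4
tcp_pos: [0.49, -0.1322, 0.248]
tool_rot: [-179.2, 0.3, 84.9]
force: [-13.4, 1.6, 16.2]
gripper_width: 0.155
grasp_force: 44.2
```

Emit:
servo_tool --moves '[{"xyz": [0.2, -0.02, 0], "rotation": [0, 0, 0], "grip": 1}, {"xyz": [0, 0, 0], "rotation": [0, 0, 0], "grip": 1}, {"xyz": [0, 0, 0], "rotation": [0, 0, 0], "grip": 1}]' --grip_force 40

```text
clock: 41.7
tcp_pos: [0.4919, -0.1324, 0.248]
tool_rot: [-179.2, 0.3, 84.9]
force: [-13.6, 2.0, 16.1]
gripper_width: 0.152
grasp_force: 44.2
```

Emit:
servo_tool --moves '[{"xyz": [0.2, -0.02, 0], "rotation": [0, 0, 0], "grip": 1}, {"xyz": [0, 0, 0], "rotation": [0, 0, 0], "grip": 1}, {"xyz": [0, 0, 0], "rotation": [0, 0, 0], "grip": 1}]' --grip_force 40

```text
clock: 42.0
tcp_pos: [0.4927, -0.1323, 0.2479]
tool_rot: [-179.0, 0.3, 84.9]
force: [-15.8, 3.6, 19.8]
gripper_width: 0.157
grasp_force: 44.9
```

Emit:
servo_tool --moves '[{"xyz": [-0.4, 0.04, -0.1], "rotation": [0, 0, 0], "grip": 1}, {"xyz": [0, 0, 0], "rotation": [0, 0, -0.1], "grip": 1}, {"xyz": [0, 0, 0], "rotation": [0, 0, -0.1], "grip": 1}, {"xyz": [0, 0, 0], "rotation": [0, 0, -0.1], "grip": 1}, {"xyz": [0, 0, 0], "rotation": [0, 0, -0.1], "grip": 1}, {"xyz": [0, 0, 0], "rotation": [0, 0, 0], "grip": 1}]' --grip_force 40

```text
clock: 42.6
tcp_pos: [0.4909, -0.1321, 0.2479]
tool_rot: [-179.5, 0.5, 61.9]
force: [-12.5, 2.5, 21.7]
gripper_width: 0.152
grasp_force: 45.0
```

```bash
python3 -c "
from h import *
o=env.observe();print(np.round(o['torque'],3),np.round(o['force'],1),np.round(o['joint_positions']))"
```

```text
[ 0.456  2.765 -0.027] [-12.5   2.5  21.7] [ 31.  36. -28. 125.  36.  28. -54.]
```

Emit:
servo_tool --moves '[{"xyz": [-0.2, 0, 0], "rotation": [0, 0, -0.1], "grip": 1}, {"xyz": [0, 0, 0], "rotation": [0, 0, -0.1], "grip": 1}, {"xyz": [0, 0, 0], "rotation": [0, 0, -0.1], "grip": 1}, {"xyz": [0, 0, 0], "rotation": [0, 0, -0.1], "grip": 1}, {"xyz": [0, 0, 0], "rotation": [0, 0, -0.1], "grip": 1}, {"xyz": [0, 0, 0], "rotation": [0, 0, -0.1], "grip": 1}, {"xyz": [0, 0, 0], "rotation": [0, 0, -0.1], "grip": 1}, {"xyz": [0, 0, 0], "rotation": [0, 0, -0.1], "grip": 1}, {"xyz": [0, 0, 0], "rotation": [0, 0, 0], "grip": 1}]' --grip_force 40

```text
clock: 43.5
tcp_pos: [0.4897, -0.1318, 0.2479]
tool_rot: [-179.9, 0.6, 16.1]
force: [-10.4, 2.4, 20.2]
gripper_width: 0.152
grasp_force: 44.7
```

```bash
python3 -c "
from h import *
o=env.observe();print(np.round(o['torque'],3),np.round(o['force'],1),np.round(o['joint_positions']))
s=env.snapshot('wrist');save(s,'w9')
a=cv2.imread('pics/w9.png')[100:400,130:430];cv2.imwrite('pics/w9z.png',cv2.resize(a,(600,600),interpolation=2))"
```

```text
[ 0.684  2.326 -0.032] [-10.4   2.4  20.2] [ 22.  34. -16. 125.  23.  24. -87.]
```

View pics/w9z.png

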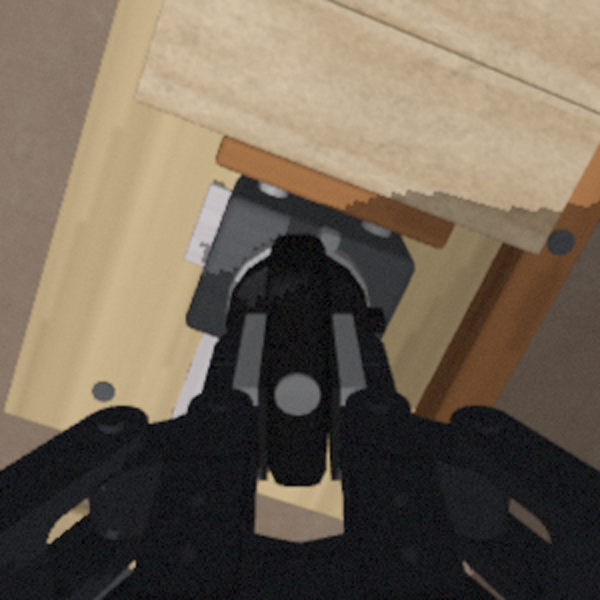

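The nose lies against the row and the knob has turned about 70°. I'll turn a little more, then release and check the pointers.

Emit:
servo_tool --moves '[{"xyz": [0, 0, 0], "rotation": [0, 0, -0.1], "grip": 1}, {"xyz": [0, 0, 0], "rotation": [0, 0, -0.1], "grip": 1}, {"xyz": [0, 0, 0], "rotation": [0, 0, -0.1], "grip": 1}, {"xyz": [0, 0, 0], "rotation": [0, 0, -0.1], "grip": 1}, {"xyz": [0, 0, 0], "rotation": [0, 0, -0.1], "grip": 1}, {"xyz": [0, 0, 0], "rotation": [0, 0, -0.1], "grip": 1}, {"xyz": [0, 0, 0], "rotation": [0, 0, 0], "grip": 1}]' --grip_force 40

```text
clock: 44.25
tcp_pos: [0.4898, -0.1314, 0.2479]
tool_rot: [179.9, 0.6, -18.2]
force: [-9.7, 4.7, 19.3]
gripper_width: 0.157
grasp_force: 44.7
```

Emit:
servo_tool --moves '[{"xyz": [-0.4, 0.04, 0], "rotation": [0, 0, 0], "grip": 1}, {"xyz": [0, 0, 0], "rotation": [0, 0, 0], "grip": 0.4}, {"xyz": [0, 0, 0], "rotation": [0, 0, 0], "grip": 0}, {"xyz": [0, 0, 0], "rotation": [0, 0, 0], "grip": 0}, {"xyz": [0, 0, 0], "rotation": [0, 0, 0], "grip": 0}, {"xyz": [0, 0, 3], "rotation": [0, 0, 0], "grip": 0}, {"xyz": [0, 0, 4], "rotation": [0, 0, 0], "grip": 0}, {"xyz": [0, 0, 4], "rotation": [0, 0, 0], "grip": 0}, {"xyz": [0, 0, 0], "rotation": [0, 0, 0], "grip": 0}]' --grip_force 40

```text
clock: 45.15
tcp_pos: [0.492, -0.1329, 0.3611]
tool_rot: [-179.9, -0.6, -18.2]
force: [0.9, -0.7, 0.1]
gripper_width: 1.003
grasp_force: 0.0
```

```bash
python3 look.py w10 bar_a_mid nose fence end_stop; python3 -c "
import cv2; a=cv2.imread('pics/w10.png')[60:330,120:470]; cv2.imwrite('pics/w10z.png',cv2.resize(a,(777,600),interpolation=2))"
```

```text
45.1 [ 0.492  -0.1329  0.3611] [-179.9   -0.6  -18.2] [  19.   22.  -11.  122.    7.   36. -106.]
bar_a_mid 0.9 [160.0, 1.0, 319.0, 88.0] [ 639. -145.] [134.  47.] 85.0
bar_a_mid 0.48 [258.0, 187.0, 304.0, 256.0] [ 473. -125.] [48. 74.] 137.4
nose 0.73 [234.0, 160.0, 308.0, 188.0] [ 519. -135.] [76. 13.] 84.6
fence 0.69 [134.0, 0.0, 276.0, 44.0] [ 667. -125.] [120.  24.] 85.3
end_stop 0.62 [313.0, 0.0, 367.0, 253.0] [ 532. -209.] [ 22. 235.] 174.8
```

View pics/w10z.png

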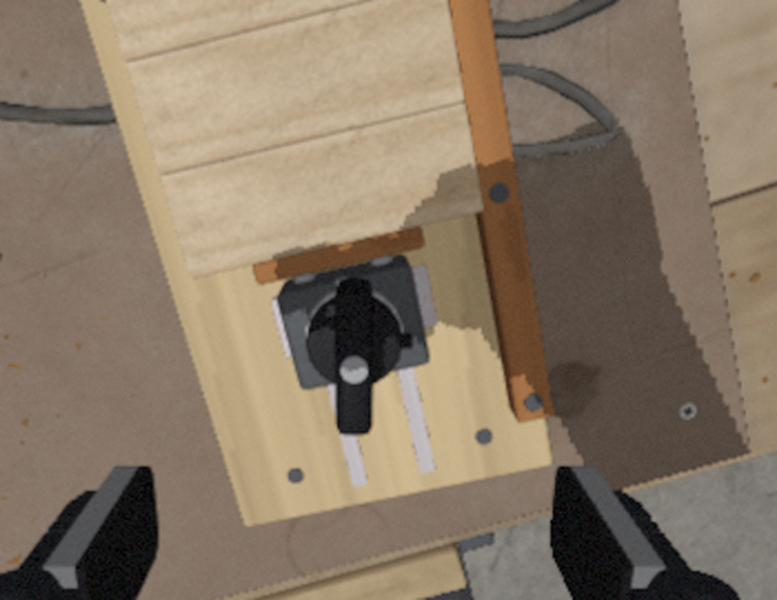

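```bash
python3 -c "
import cv2; a=cv2.imread('pics/w10.png')[160:262,235:330]; b=cv2.imread('pics/w8.png')[155:275,240:335]
a=cv2.convertScaleAbs(cv2.resize(a,(400,430),interpolation=2),alpha=2.5,beta=10);b=cv2.convertScaleAbs(cv2.resize(b,(380,430),interpolation=2),alpha=2.5,beta=10)
import numpy as np; cv2.imwrite('pics/k.png',np.hstack([b,a]))"
```

```text
(no output)
```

View pics/k.png

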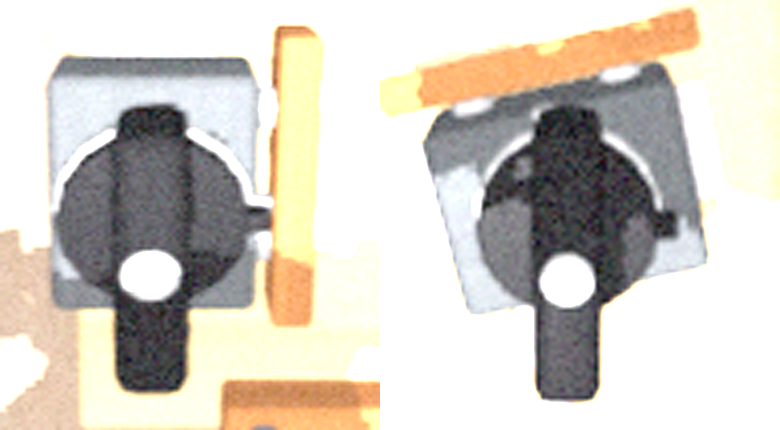

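The left crop (before) shows the black disc pointer over the white collar pointer, both aimed at the nose. In the right crop (after), the disc pointer has gone about 100° clockwise to the stop side, and no white mark is under it, so the clutch has slipped. The nose is tight on the closed row, so I'll hand in.

```bash
python3 -c "
from bench import env
print(env.finish_job())"
```

```text
the job is handed in; nothing more can be done
None
```

The job is handed in at about 45 s: all three bars lie in a closed row against the fence and end stop, the carriage is up to them and the clutch has slipped past its tightening point, and I did not touch the offcut or sanding block.

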